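Stoneware jars back on their own stands

TASK

The three stoneware jars have been put back on the wrong oak stands: put each jar upright into the recess of the stand of its own size (small in small, medium in medium, large in large), seated on the recess floor; the empty cork mat is free for parking a jar on the way. Set the jars down without dropping or tipping them, let go of everything, and leave the drinking glass and the pepper mill where they stand.

Things in the scene. Friction and masses are not known exactly. Their poses are not given: they have to be found in the camera images.
- small_jar: A small white-glazed stoneware jar, round, straight-sided, with a cork stopper fixed in its top; the smallest of three. Body diameter 36, straight up to 42 above the foot, total height with stopper 66 (all mm), about 100 g. Origin: centre of its underside; z up along the jar. At the start it stands in the recess of the medium stand.
- medium_jar: A medium white-glazed stoneware jar, round, straight-sided, with a cork stopper fixed in its top; the middle-sized of three. Body diameter 54, straight up to 54 above the foot, total height with stopper 78 (all mm), about 220 g. Origin: centre of its underside; z up along the jar. At the start it stands in the recess of the large stand.
- large_jar: A large white-glazed stoneware jar, round, straight-sided, with a cork stopper fixed in its top; the largest of three. Body diameter 66, straight up to 66 above the foot, total height with stopper 90 (all mm), about 400 g. Origin: centre of its underside; z up along the jar. At the start it stands on top of the small stand, covering the recess it is too big for.
- small_stand: The small oak jar stand, fixed to the worktop: a square block 78 x 78 x 12 mm with a round recess 52 mm in diameter and 6 mm deep in its top (recess floor 6 mm above the worktop). Origin: centre of its underside, on the recess axis; z up, x and y along its sides.
- medium_stand: The medium oak jar stand, fixed to the worktop: a square block 94 x 94 x 12 mm with a round recess 70 mm in diameter and 6 mm deep in its top (recess floor 6 mm above the worktop). Origin: centre of its underside, on the recess axis; z up, x and y along its sides.
- large_stand: The large oak jar stand, fixed to the worktop: a square block 110 x 110 x 12 mm with a round recess 82 mm in diameter and 6 mm deep in its top (recess floor 6 mm above the worktop). Origin: centre of its underside, on the recess axis; z up, x and y along its sides.
- mat: A round cork mat, 110 mm in diameter, 4 mm thick, fixed flat on the worktop and empty at the start: a free spot to park a jar. Origin: centre of its underside.
- tumbler: A loose drinking glass standing open end up among the jars, 60 mm across the rim, 85 mm high. To be left alone. Origin: centre of its underside, z up.
- mill: A loose dark wooden pepper mill, bottle-shaped with a steel cap, 48 mm in diameter, 120 mm high, standing among the jars. To be left alone. Origin: centre of its underside, z up.
There are look-alikes about, which are no part of the job. What is shaped like the small_jar but red or turquoise is not meant.

How it is judged:
By the outcome, as a careful person would: the job done as asked, in the order asked, and still so for the second after the job is handed in, with the robot touching nothing.
It also fails if it takes over 112 s, if anything falls off the work surface, if the arm or the gripper's body presses on something with over 40 N, if the wrist force passes 120 N, or if a joint passes its speed limit or range.

ROBOT

A 6-joint arm with a two-finger parallel gripper is mounted at the origin on the work surface. World frame = base frame: x ahead of the robot, y to its left, z up, the work surface at z = 0. Lengths are in m, angles in degrees, forces in N, time in s.
With the tool pointing down it reaches from about 0.3 to 0.75 m from the base axis. Payload 8.5 kg.
Tool frame: the origin (TCP) lies midway between the tips of the shut fingers; the grasp point (between the pads) lies 19 mm behind it; y points along the fingers, z is the direction in which the jaws open and shut, and the axes are right-handed (so a half turn about y gives the same grasp; the last joint's range is limited). The gripper opens to 85 mm and grips with 20 to 120 N. Pads are 22 mm wide; open, the fingers measure 114 mm over their backs; the gripper's body (76 mm by 85 mm) begins 54 mm behind the grasp point. The pads swing forward as they close: fully open they stand 13 mm farther back than shut.
Start: joints at [-83.612, 21.807, 74.336, -0, 83.858, -12.336], TCP at [0.177, -0.521, 0.231] pointing down, gripper open.
Joint ranges: [-178.18, 178.18], [-50.72, 133.34], [12.68, 142.11], [-81.47, 261.47], [9.98, 163.14], [-165.26, 165.26]. Speed limits (degrees/s): [136.94, 136.94, 180, 180, 180, 180].

INTERFACE

Orientations are given as a 3x3 rotation matrix whose columns are the frame's x, y, z axes.
In Python, from rig import status, imaging, job gives the robot as it stands. The module is installed in compiled form; this text tells all that it offers.
- The arm moves only by the tool jog_arm, never from a script. Its argument "rows" is a list of rows, each an object of numbers: "hand": the opening, from 0 (shut) to 1 (fully open); "dx", "dy", "dz": the shift along the tool's x, y, z in cm; "ax", "ay", "az": the turn, a rotation vector about the tool's x, y, z in degrees. In form: [{"hand": .., "dx": .., "dy": .., "dz": .., "ax": .., "ay": .., "az": ..}, ...]. A call has exactly 5 rows; each row shifts and turns the commanded pose from where the row before left it, along the tool's axes as they then stand; what a row does not reach is not made up. A row lasts 1/12 s, in which the tool goes at most 41.7 mm and 7.16 degrees, less where a joint would pass 70% of its speed; a pose out of reach is approached as far as the arm can. A call is refused whole if a number of a shift passes 4.17 or a number of a turn 7.16, either way. A call with a gripper value outside its range is refused whole. The fingers move at their own pace and stop on an object; "newtons" is the grip in N (left out, the last holds). Time passes only in rows, so rows that do not move let the fingers close, or fill a call up. It gives the time, the measured TCP pose, the force and the opening at its end, in the units of the state.
- status.observe(): the state, without advancing time (a new reading comes with each control period).
- imaging.get_image(name): name is "side" or "top"; returns the picture (420x560x3 uint8, red, green, blue); there is no depth.
- imaging.camera_model(name): a dict with "K" (3x3 intrinsics, pixels), "position" and "rotation" of the camera in the world. Camera axes: x right, y down, z forward; pixel columns grow to the right and rows downward; lengths in m; the calibration is good to about 2 mm. A picture is of the moment at which its call begins. camera_model takes no time and is no camera call.
- job.close_job(): hands the job in, once; it reports no verdict.
The state is a dict: "time_s": time; "q": joint angles; "qvel": joint speeds; "joint_efforts": joint torques, N m; "position": TCP position; "tool_rot": TCP orientation; "ft_force": force on the tool from outside, world axes, zero at the start; "wrist_torque": the same for the moment, N m; "grip_width": finger opening in m.
Only numpy, scipy, OpenCV 4.12 (cv2) and the standard library are available. Lean on these libraries where they do the work, as an engineer would, in place of code of your own. Each camera call takes 0.05 s, during which the arm holds its last target.

## Working session

There is one attempt and no reset: what is moved stays moved. The work goes in short steps, Python scripts to look and compute and a tool call to move; the robot and the scene stay as the last step left them, time stands still between calls to the robot, and variables do not carry over. Pictures are saved under pics/ and viewed, and the job is handed in when it is done.

Besides the shell and the picture viewer there is one more tool, called after "Call:" as a command line: name --argument value ..., lists and objects as JSON in quotes. jog_arm: Moves the arm, as the interface text tells. Its arguments: {"type":"object","properties":{"rows":{"type":"array"},"newtons":{"type":"number"}},"required":["rows"]}

```bash
mkdir -p pics; ls; python3 - <<'E'
from rig import status, imaging, job
import cv2
s=status.observe(); print(s)
for n in("side","top"):
    im=imaging.get_image(n); cv2.imwrite(f"pics/{n}0.png",im[:,:,::-1]); print(n,imaging.camera_model(n))
E
```

```text
pics
{'time_s': 0.0, 'q': array([-8.36132805e+01,  2.18419148e+01,  7.43855180e+01,  2.20371877e-03,
        8.38587408e+01, -1.23358056e+01]), 'qvel': array([-0.05216652, -0.05619926,  0.02504572, -0.05522189, -0.02295553,
        0.03283668]), 'joint_efforts': array([ 2.99851126e-04, -4.48458946e+01, -2.31282502e+01, -8.86669341e-05,
        4.76228044e-03,  2.81831382e-05]), 'position': array([ 0.17651524, -0.52059179,  0.23069862]), 'tool_rot': array([[-9.47085513e-01, -1.29299979e-04,  3.20981331e-01],
       [-3.20981157e-01,  1.49893068e-03, -9.47084395e-01],
       [-3.58670771e-04, -9.99998868e-01, -1.46111838e-03]]), 'ft_force': array([-0.42500573,  0.95776815,  0.49909309]), 'wrist_torque': array([-0.01424361,  0.0067539 , -0.07195615]), 'grip_width': 0.0850824625546218}
side {'K': array([[494.73406805,   0.        , 278.10341372],
       [  0.        , 494.73406805, 206.19827376],
       [  0.        ,   0.        ,   1.        ]]), 'position': array([0.21980011, 0.62528038, 0.82965048]), 'rotation': array([[-0.85346444, -0.39026179,  0.34538991],
       [-0.52076381,  0.61309317, -0.59407223],
       [ 0.0200875 , -0.68688609, -0.72648744]])}
top {'K': array([[517.46799457,   0.        , 278.44097466],
       [  0.        , 517.46799457, 207.50880475],
       [  0.        ,   0.        ,   1.        ]]), 'position': array([ 0.39315797, -0.00291226,  1.10968125]), 'rotation': array([[ 0.02002461, -0.98662942,  0.1617449 ],
       [-0.99975225, -0.01818737,  0.01283165],
       [-0.00971837, -0.16196178, -0.98674918]])}
```

View pics/top0.png

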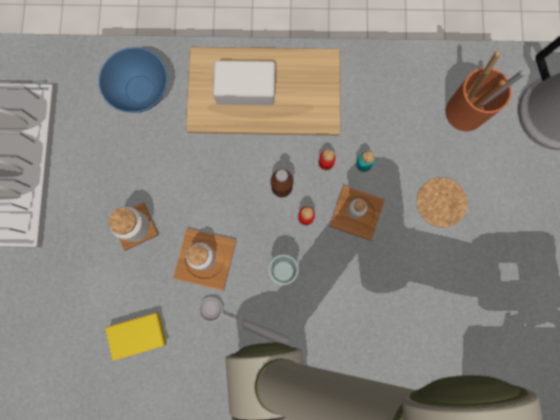

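View pics/side0.png

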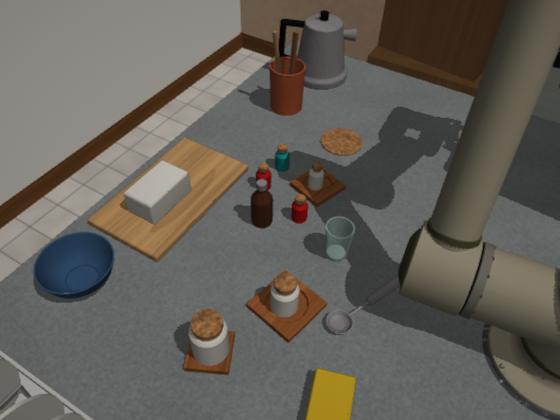

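The top view shows the small white jar on a stand at (359,207), the medium jar on the large stand at (200,256) and the large jar on the small stand at (127,222). The mat is at (442,202), the glass at (284,269) and the mill at (283,180). Small look-alikes are red at (327,159) and (306,214), and turquoise at (366,160). The white one at (359,207) fits the small jar, because it is the only white-glazed one of that shape. I'll confirm it in an enlarged crop and measure.

```bash
cat > h.py <<'E'
import numpy as np, cv2
from rig import status, imaging
C={n:imaging.camera_model(n) for n in("side","top")}
def ray(n,u,v):
    c=C[n]; d=c["rotation"]@np.linalg.inv(c["K"])@np.array([u,v,1.]); return c["position"],d/np.linalg.norm(d)
def plane(n,u,v,z):
    p,d=ray(n,u,v); return p+d*(z-p[2])/d[2]
def proj(n,P):
    c=C[n]; q=c["K"]@(c["rotation"].T@(np.asarray(P)-c["position"])); return q[:2]/q[2]
def tri(a,b):
    A=np.zeros((3,3));B=np.zeros(3)
    for n,u,v in(a,b):
        p,d=ray(n,u,v);M=np.eye(3)-np.outer(d,d);A+=M;B+=M@p
    return np.linalg.solve(A,B)
E
python3 - <<'E'
from h import *
t=cv2.imread("pics/top0.png"); s=cv2.imread("pics/side0.png")
c=[cv2.resize(t[y:y+80,x:x+100],None,fx=4,fy=4,interpolation=cv2.INTER_CUBIC) for x,y in((310,170),(155,215))]
d=[cv2.resize(s[y:y+80,x:x+100],None,fx=4,fy=4,interpolation=cv2.INTER_CUBIC) for x,y in((270,150),(240,260))]
cv2.imwrite("pics/crop0.png",cv2.resize(np.vstack([np.hstack(c),np.hstack(d)]),(750,600)))
cc=[cv2.resize(t[190:270,95:155],None,fx=4,fy=4),cv2.resize(s[300:380,170:250],None,fx=4,fy=4)]
cv2.imwrite("pics/crop1.png",np.hstack(cc))
hsv=cv2.cvtColor(t,cv2.COLOR_BGR2HSV)
for p in((190,285),(375,195),(150,235),(442,202)): print(p,hsv[p[1],p[0]])
print(proj("top",(0,0,0)),proj("side",(0,0,0)))
E
```

```text
(190, 285) [ 30   4 144]
(375, 195) [ 12  42 110]
(150, 235) [ 14 153 153]
(442, 202) [ 15 116 172]
[278.44093543 492.26243813] [551.58282588 356.17006254]
```

View pics/crop0.png

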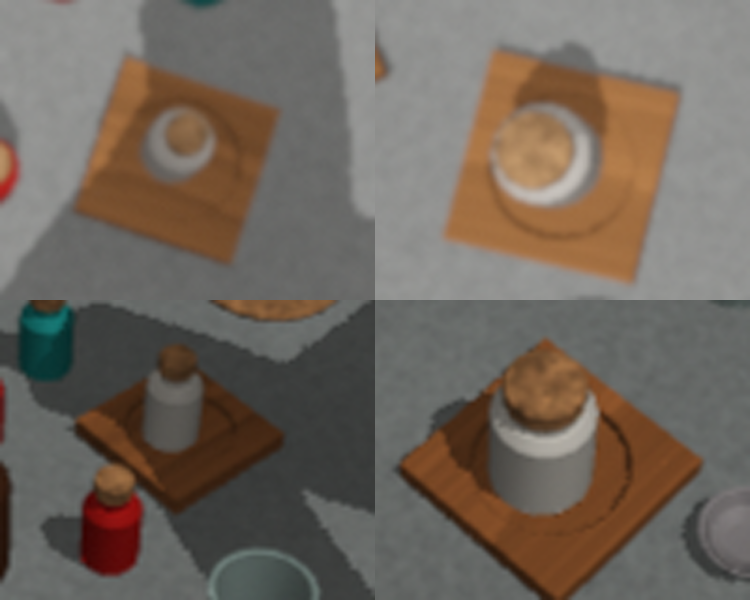

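View pics/crop1.png

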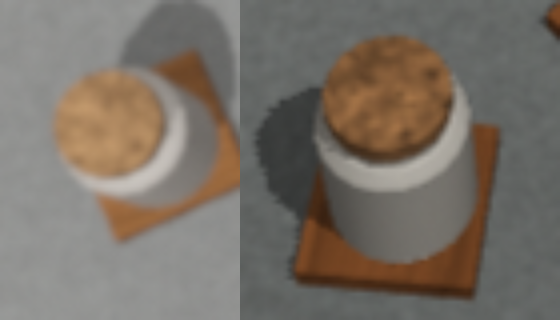

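The crops confirm that the jar at (359,207) is small, white and cork-stoppered. The jars sit off-centre in their recesses. Next I measure the stands, mat, jars and obstacles.

```bash
python3 - <<'E'
from h import *
im={n:cv2.imread(f"pics/{n}0.png") for n in C}
def comps(n,roi,lo,hi):
    x0,y0,x1,y1=roi; h=cv2.cvtColor(im[n],cv2.COLOR_BGR2HSV)
    m=np.zeros(h.shape[:2],np.uint8); m[y0:y1,x0:x1]=cv2.inRange(h,lo,hi)[y0:y1,x0:x1]; return m
def hull(m):
    cs,_=cv2.findContours(m,cv2.RETR_EXTERNAL,cv2.CHAIN_APPROX_NONE); c=max(cs,key=cv2.contourArea); return cv2.convexHull(c)[:,0,:].astype(float)
W=((6,70,40),(20,255,255))
R={"top":{"med":(325,180,390,245),"large":(168,222,242,295)},"side":{"med":(285,160,350,205),"large":(243,265,330,340)}}
for k in("med","large"):
  for n in C:
    m=comps(n,R[n][k],*W); h=hull(m)
    P=np.array([plane(n,u,v,0.012)[:2] for u,v in h])
    r=cv2.minAreaRect((P*1000).astype(np.float32)); print(k,n,np.round(r[0],1),np.round(r[1],1),round(r[2],1))
for n,roi in(("top",(410,170,475,235)),("side",(315,125,368,160))):
    h=hull(comps(n,roi,*W)); P=np.array([plane(n,u,v,0.004)[:2] for u,v in h])
    print("mat",n,cv2.fitEllipse((P*1000).astype(np.float32)))
# white/grey jar: look at HSV hull of small-stand
for n,roi in(("top",(105,195,165,255)),("side",(180,330,240,375))):
    m=comps(n,roi,*W); h=hull(m); P=np.array([plane(n,u,v,0.012)[:2] for u,v in h])
    print("smallstand",n,np.round(P*1000))
E
```

```text
med side [ 575.2 -146.5] [140.4 115.5] 72.1
med top [ 566.  -156.5] [95.  96.2] 71.3
large side [461.1 168. ] [115.  114.9] 78.0
large top [460.5 165.8] [110.9 110.9] 77.9
mat top ((593.4560546875, -341.12554931640625), (107.77639770507812, 108.4558334350586), 41.21548080444336)
mat side ((595.2369995117188, -340.6285705566406), (109.48072814941406, 112.26558685302734), 27.329191207885742)
smallstand top [[566. 340.]
 [562. 331.]
 [555. 324.]
 [551. 322.]
 [545. 319.]
 [534. 318.]
 [521. 324.]
 [518. 326.]
 [514. 332.]
 [512. 338.]
 [512. 353.]
 [514. 360.]
 [518. 367.]
 [520. 369.]
 [528. 374.]
 [546. 375.]
 [554. 372.]
 [559. 368.]
 [563. 361.]
 [566. 355.]]
smallstand side [[514. 270.]
 [512. 271.]
 [507. 277.]
 [485. 321.]
 [475. 340.]
 [476. 343.]
 [480. 345.]
 [517. 364.]
 [535. 373.]
 [543. 376.]
 [547. 374.]
 [549. 371.]
 [558. 355.]
 [567. 335.]
 [569. 330.]
 [522. 275.]]
```

```bash
python3 - <<'E'
from h import *
im={n:cv2.imread(f"pics/{n}0.png") for n in C}
for q in((183.75,368.75),(228,372.),(234.5,331.75)): print("side",plane("side",*q,0.012).round(4))
for q in((125.5,250),(143.75,202.5),(156,234)): print("top",plane("top",*q,0.012).round(4))
T={}
for k,z,cr,rt,rs in(("small",.072,0,(347,195,371,212),(305,160,328,176)),("med",.084,0,(183,240,214,272),(270,270,300,292)),("large",.102,0,(107,205,137,235),(188,308,228,341))):
  for n,roi in(("top",rt),("side",rs)):
    x0,y0,x1,y1=roi; h=cv2.cvtColor(im[n],cv2.COLOR_BGR2HSV)[y0:y1,x0:x1]
    m=cv2.inRange(h,(6,70,40),(22,255,255)); 
    nl,lab,st,ce=cv2.connectedComponentsWithStats(m)
    i=1+np.argmax(st[1:,4]); c=ce[i]+[x0,y0]; T[n]=(n,*c)
    print(k,n,c.round(1),st[i]+[x0,y0,0,0,0],"plane",plane(n,*c,z-.003).round(4))
  print(k,"tri",tri(T["top"],T["side"]).round(4))
E
```

```text
side [0.5447 0.3744 0.012 ]
side [0.4765 0.3388 0.012 ]
side [0.5111 0.2696 0.012 ]
top [0.4755 0.3348 0.012 ]
top [0.5787 0.3023 0.012 ]
top [0.5109 0.2718 0.012 ]
small top [359.7 201.8] [347 195  24  17 311] plane [ 0.5786 -0.1547  0.069 ]
small side [318.6 167.7] [312 162  16  14 115] plane [ 0.5665 -0.1502  0.069 ]
small tri [ 0.5751 -0.1573  0.0612]
med top [195.7 254.4] [183 240  31  32 713] plane [0.4643 0.1731 0.081 ]
med side [284.9 282.4] [270 270  30  22 427] plane [0.466  0.1692 0.081 ]
med tri [0.4641 0.1723 0.0861]
large top [121.8 220.5] [109 208  27  26 563] plane [0.527  0.3193 0.099 ]
large side [206.4 324.2] [190 309  33  32 815] plane [0.5273 0.3207 0.099 ]
large tri [0.5275 0.32   0.0975]
```

```bash
python3 - <<'E'
from h import *
print("small cork top",plane("top",360.1,205.2,.072).round(4),plane("side",317.5,165,.072).round(4),tri(("top",360.1,205.2),("side",317.5,165)).round(4))
for k,q,z in(("red1",(307,212),.064),("red2",(327,155),.064),("turq",(368,156),.064),("mill",(281,174),.12),("tumbler rim",(284,264),.085),("spoon",(211,307),.02),("yellow",(135,337),.02)): print(k,plane("top",*q,z).round(3))
for k,q,z in(("red1",(300,200),.064),("red2",(264,169),.064),("turq",(283,150),.064),("mill",(262,187),.12),("tumbler rim",(340,229),.085)): print(k,plane("side",*q,z).round(3))
E
```

```text
small cork top [ 0.5711 -0.1551  0.072 ] [ 0.5715 -0.1538  0.072 ] [ 0.5717 -0.1552  0.0708]
red1 [ 0.556 -0.048  0.064]
red2 [ 0.677 -0.088  0.064]
turq [ 0.676 -0.173  0.064]
mill [0.622 0.006 0.12 ]
tumbler rim [ 0.448 -0.003  0.085]
spoon [0.36  0.147 0.02 ]
yellow [0.297 0.301 0.02 ]
red1 [ 0.554 -0.042  0.064]
red2 [ 0.672 -0.084  0.064]
turq [ 0.67  -0.165  0.064]
mill [0.613 0.017 0.12 ]
tumbler rim [0.437 0.003 0.085]
```

Positions in m:

| Thing | x | y |
|---|---|---|
| Small jar | .5715 | -.155 |
| Medium jar | .465 | .172 |
| Large jar | .527 | .320 |
| Small stand | .5275 | .321 |
| Medium stand | .566 | -.1565 |
| Large stand | .461 | .167 |
| Mat | .594 | -.341 |

The stands and mat come out within 1–2 mm of the given sizes, and the jar tops are about right in height. First I turn the jaws onto world y, so that dx = -X, dy = -Z and dz = -Y.

Call:
jog_arm --rows '[{"hand": 1, "ay": 6.24}, {"hand": 1, "ay": 6.24}, {"hand": 1, "ay": 6.24}, {"hand": 1}, {"hand": 1}]' --newtons 40

```text
invalid input at $.rows[0]: expected keys hand, dx, dy, dz, ax, ay, az
```

Call:
jog_arm --rows '[{"hand": 1, "dx": 0, "dy": 0, "dz": 0, "ax": 0, "ay": 6.24, "az": 0}, {"hand": 1, "dx": 0, "dy": 0, "dz": 0, "ax": 0, "ay": 6.24, "az": 0}, {"hand": 1, "dx": 0, "dy": 0, "dz": 0, "ax": 0, "ay": 6.24, "az": 0}, {"hand": 1, "dx": 0, "dy": 0, "dz": 0, "ax": 0, "ay": 0, "az": 0}, {"hand": 1, "dx": 0, "dy": 0, "dz": 0, "ax": 0, "ay": 0, "az": 0}]' --newtons 40

```text
time_s: 0.52
position: [0.1765, -0.5208, 0.2311]
tool_rot: [[-1.0, -0.0, 0.003], [-0.003, 0.001, -1.0], [0.0, -1.0, -0.001]]
ft_force: [0.5, -0.4, 0.4]
grip_width: 0.0856
```

Call:
jog_arm --rows '[{"hand": 1, "dx": -2.63, "dy": 0, "dz": -2.44, "ax": 0, "ay": 0, "az": 0}, {"hand": 1, "dx": -2.63, "dy": 0, "dz": -2.44, "ax": 0, "ay": 0, "az": 0}, {"hand": 1, "dx": -2.63, "dy": 0, "dz": -2.44, "ax": 0, "ay": 0, "az": 0}, {"hand": 1, "dx": -2.63, "dy": 0, "dz": -2.44, "ax": 0, "ay": 0, "az": 0}, {"hand": 1, "dx": -2.63, "dy": 0, "dz": -2.44, "ax": 0, "ay": 0, "az": 0}]'

```text
time_s: 0.93
position: [0.309, -0.3975, 0.2313]
tool_rot: [[-1.0, 0.0, 0.003], [-0.003, 0.0, -1.0], [-0.0, -1.0, -0.0]]
ft_force: [0.6, -0.0, -0.7]
grip_width: 0.0858
```

Call:
jog_arm --rows '[{"hand": 1, "dx": -2.63, "dy": 0, "dz": -2.44, "ax": 0, "ay": 0, "az": 0}, {"hand": 1, "dx": -2.63, "dy": 0, "dz": -2.44, "ax": 0, "ay": 0, "az": 0}, {"hand": 1, "dx": -2.63, "dy": 0, "dz": -2.44, "ax": 0, "ay": 0, "az": 0}, {"hand": 1, "dx": -2.63, "dy": 0, "dz": -2.44, "ax": 0, "ay": 0, "az": 0}, {"hand": 1, "dx": -2.63, "dy": 0, "dz": -2.44, "ax": 0, "ay": 0, "az": 0}]'

```text
time_s: 1.35
position: [0.4406, -0.2754, 0.2313]
tool_rot: [[-1.0, -0.0, 0.004], [-0.004, 0.0, -1.0], [0.0, -1.0, -0.0]]
ft_force: [0.5, -1.0, -0.1]
grip_width: 0.0852
```

Call:
jog_arm --rows '[{"hand": 1, "dx": -2.63, "dy": 0, "dz": -2.44, "ax": 0, "ay": 0, "az": 0}, {"hand": 1, "dx": -2.63, "dy": 0, "dz": -2.44, "ax": 0, "ay": 0, "az": 0}, {"hand": 1, "dx": -2.63, "dy": 0, "dz": -2.44, "ax": 0, "ay": 0, "az": 0}, {"hand": 1, "dx": -2.63, "dy": 0, "dz": -2.44, "ax": 0, "ay": 0, "az": 0}, {"hand": 1, "dx": 0, "dy": 0, "dz": 0, "ax": 0, "ay": 0, "az": 0}]'

```text
time_s: 1.77
position: [0.5478, -0.1751, 0.2309]
tool_rot: [[-1.0, 0.001, 0.009], [-0.009, 0.001, -1.0], [-0.001, -1.0, -0.001]]
ft_force: [0.2, 0.6, -0.1]
grip_width: 0.0858
```

Call:
jog_arm --rows '[{"hand": 1, "dx": -2.37, "dy": 0, "dz": -2.0, "ax": 0, "ay": 0.5, "az": 0}, {"hand": 1, "dx": 0, "dy": 3, "dz": 0, "ax": 0, "ay": 0, "az": 0}, {"hand": 1, "dx": 0, "dy": 3, "dz": 0, "ax": 0, "ay": 0, "az": 0}, {"hand": 1, "dx": 0, "dy": 2, "dz": 0, "ax": 0, "ay": 0, "az": 0}, {"hand": 1, "dx": 0, "dy": 0, "dz": 0, "ax": 0, "ay": 0, "az": 0}]'

```text
time_s: 2.18
position: [0.5666, -0.1584, 0.147]
tool_rot: [[-1.0, -0.007, -0.006], [0.006, 0.004, -1.0], [0.007, -1.0, -0.004]]
ft_force: [0.5, 0.5, -0.3]
grip_width: 0.0857
```

```bash
cat > snap.py <<'E'
import sys
from h import *
k=sys.argv[1]; o=[]
for n in C:
    i=cv2.cvtColor(imaging.get_image(n),cv2.COLOR_RGB2BGR); cv2.imwrite(f"pics/{n}{k}.png",i); o.append(cv2.resize(i,(400,300),interpolation=cv2.INTER_AREA))
cv2.imwrite(f"pics/both{k}.png",np.hstack(o))
E
python3 snap.py 1
```

```text
(no output)
```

View pics/both1.png

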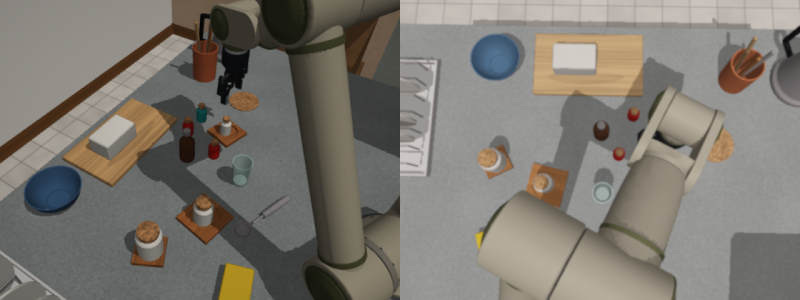

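Both views are consistent: the open gripper is right above the small jar. Descending.

Call:
jog_arm --rows '[{"hand": 1, "dx": -0.5, "dy": 2, "dz": -0.35, "ax": 0, "ay": 0, "az": 0}, {"hand": 1, "dx": 0, "dy": 2, "dz": 0, "ax": 0, "ay": 0, "az": 0}, {"hand": 1, "dx": 0, "dy": 1, "dz": 0, "ax": 0, "ay": 0, "az": 0}, {"hand": 1, "dx": 0, "dy": 0, "dz": 0, "ax": 0, "ay": 0, "az": 0}, {"hand": 1, "dx": 0, "dy": 0, "dz": 0, "ax": 0, "ay": 0, "az": 0}]'

```text
time_s: 2.7
position: [0.5739, -0.1562, 0.1026]
tool_rot: [[-1.0, 0.001, -0.008], [0.008, -0.001, -1.0], [-0.001, -1.0, 0.001]]
ft_force: [-0.1, -0.4, 0.7]
grip_width: 0.0851
```

Call:
jog_arm --rows '[{"hand": 1, "dx": 0.24, "dy": 2, "dz": -0.1, "ax": 0, "ay": -0.4, "az": 0}, {"hand": 1, "dx": 0, "dy": 2, "dz": 0, "ax": 0, "ay": 0, "az": 0}, {"hand": 1, "dx": 0, "dy": 2, "dz": 0, "ax": 0, "ay": 0, "az": 0}, {"hand": 1, "dx": 0, "dy": 2, "dz": 0, "ax": 0, "ay": 0, "az": 0}, {"hand": 1, "dx": 0, "dy": 0.5, "dz": 0, "ax": 0, "ay": 0, "az": 0}]'

```text
time_s: 3.12
position: [0.5707, -0.1548, 0.0153]
tool_rot: [[-1.0, -0.001, -0.002], [0.002, 0.001, -1.0], [0.001, -1.0, -0.001]]
ft_force: [-0.2, 0.5, -0.4]
grip_width: 0.0853
```

Call:
jog_arm --rows '[{"hand": 1, "dx": 0, "dy": 0, "dz": 0, "ax": 0, "ay": 0, "az": 0}, {"hand": 1, "dx": 0, "dy": 0, "dz": 0, "ax": 0, "ay": 0, "az": 0}, {"hand": 1, "dx": 0, "dy": 0, "dz": 0, "ax": 0, "ay": 0, "az": 0}, {"hand": 0.5, "dx": 0, "dy": 0, "dz": 0, "ax": 0, "ay": 0, "az": 0}, {"hand": 0.5, "dx": 0, "dy": 0, "dz": 0, "ax": 0, "ay": 0, "az": 0}]'

```text
time_s: 3.53
position: [0.5715, -0.155, 0.0174]
tool_rot: [[-1.0, 0.002, -0.002], [0.002, -0.001, -1.0], [-0.002, -1.0, 0.001]]
ft_force: [-0.3, 0.5, 1.7]
grip_width: 0.0638
```

Now close gently, at 25 N.

Call:
jog_arm --rows '[{"hand": 0.45, "dx": 0, "dy": 0, "dz": 0, "ax": 0, "ay": 0, "az": 0}, {"hand": 0.4, "dx": 0, "dy": 0, "dz": 0, "ax": 0, "ay": 0, "az": 0}, {"hand": 0.35, "dx": 0, "dy": 0, "dz": 0, "ax": 0, "ay": 0, "az": 0}, {"hand": 0.3, "dx": 0, "dy": 0, "dz": 0, "ax": 0, "ay": 0, "az": 0}, {"hand": 0.2, "dx": 0, "dy": 0, "dz": 0, "ax": 0, "ay": 0, "az": 0}]' --newtons 25

```text
time_s: 3.95
position: [0.5712, -0.1548, 0.0167]
tool_rot: [[-1.0, 0.0, -0.002], [0.002, -0.0, -1.0], [-0.0, -1.0, 0.0]]
ft_force: [-0.9, 0.3, 4.8]
grip_width: 0.0352
```

Call:
jog_arm --rows '[{"hand": 0.2, "dx": 0, "dy": 0, "dz": 0, "ax": 0, "ay": 0, "az": 0}, {"hand": 0.2, "dx": 0, "dy": 0, "dz": 0, "ax": 0, "ay": 0, "az": 0}, {"hand": 0.2, "dx": 0, "dy": 0, "dz": 0, "ax": 0, "ay": 0, "az": 0}, {"hand": 0.2, "dx": 0, "dy": 0, "dz": 0, "ax": 0, "ay": 0, "az": 0}, {"hand": 0.2, "dx": 0, "dy": 0, "dz": 0, "ax": 0, "ay": 0, "az": 0}]'

```text
time_s: 4.37
position: [0.5712, -0.1548, 0.0167]
tool_rot: [[-1.0, 0.0, -0.002], [0.002, -0.0, -1.0], [-0.0, -1.0, 0.0]]
ft_force: [-1.7, 0.3, 4.6]
grip_width: 0.0352
```

Call:
jog_arm --rows '[{"hand": 0.2, "dx": 0, "dy": -0.5, "dz": 0, "ax": 0, "ay": 0, "az": 0}, {"hand": 0.2, "dx": 0, "dy": -1.5, "dz": 0, "ax": 0, "ay": 0, "az": 0}, {"hand": 0.2, "dx": 0, "dy": -2, "dz": 0, "ax": 0, "ay": 0, "az": 0}, {"hand": 0.2, "dx": 0, "dy": -2, "dz": 0, "ax": 0, "ay": 0, "az": 0}, {"hand": 0.2, "dx": 0, "dy": -1.5, "dz": 0, "ax": 0, "ay": 0, "az": 0}]' --newtons 40

```text
time_s: 4.78
position: [0.5712, -0.1548, 0.0928]
tool_rot: [[-1.0, 0.001, -0.002], [0.002, -0.0, -1.0], [-0.001, -1.0, 0.0]]
ft_force: [-0.7, -0.2, -0.5]
grip_width: 0.035
```

Call:
jog_arm --rows '[{"hand": 0.2, "dx": -0.2, "dy": 0, "dz": 1.5, "ax": 0, "ay": 0, "az": 0}, {"hand": 0.2, "dx": -0.3, "dy": 0, "dz": 2.5, "ax": 0, "ay": 0, "az": 0}, {"hand": 0.2, "dx": -0.4, "dy": 0, "dz": 3, "ax": 0, "ay": 0, "az": 0}, {"hand": 0.2, "dx": -0.4, "dy": 0, "dz": 3, "ax": 0, "ay": 0, "az": 0}, {"hand": 0.2, "dx": -0.4, "dy": 0, "dz": 3, "ax": 0, "ay": 0, "az": 0}]'

```text
time_s: 5.2
position: [0.5875, -0.2868, 0.0902]
tool_rot: [[-1.0, -0.001, -0.002], [0.002, 0.001, -1.0], [0.001, -1.0, -0.001]]
ft_force: [0.6, -0.5, -1.3]
grip_width: 0.0347
```

Call:
jog_arm --rows '[{"hand": 0.2, "dx": -0.3, "dy": 0, "dz": 3, "ax": 0, "ay": 0, "az": 0}, {"hand": 0.2, "dx": -0.2, "dy": 0, "dz": 2, "ax": 0, "ay": 0, "az": 0}, {"hand": 0.2, "dx": 0, "dy": 0, "dz": 0.6, "ax": 0, "ay": 0, "az": 0}, {"hand": 0.2, "dx": 0, "dy": 0, "dz": 0, "ax": 0, "ay": 0, "az": 0}, {"hand": 0.2, "dx": 0, "dy": 0, "dz": 0, "ax": 0, "ay": 0, "az": 0}]'

```text
time_s: 5.62
position: [0.5923, -0.3404, 0.0904]
tool_rot: [[-1.0, -0.001, -0.002], [0.002, 0.001, -1.0], [0.001, -1.0, -0.001]]
ft_force: [-0.5, 0.2, 0.1]
grip_width: 0.0346
```

```bash
python3 snap.py 2
```

```text
(no output)
```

View pics/side2.png

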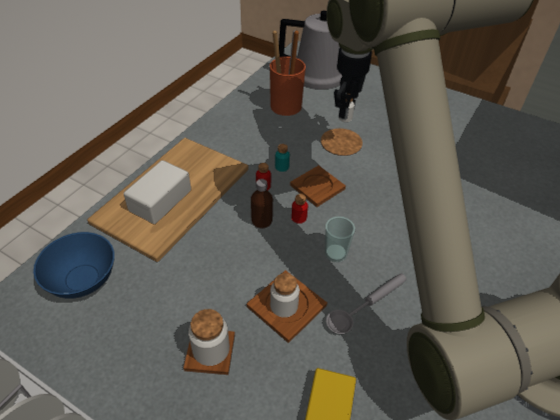

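The side view shows the small jar held upright at (346,112) above the mat (342,142), with its stand empty. Lowering now, slowly near the mat.

Call:
jog_arm --rows '[{"hand": 0.2, "dx": 0, "dy": 1.5, "dz": 0, "ax": 0, "ay": 0, "az": 0}, {"hand": 0.2, "dx": 0, "dy": 2, "dz": 0, "ax": 0, "ay": 0, "az": 0}, {"hand": 0.2, "dx": 0, "dy": 2, "dz": 0, "ax": 0, "ay": 0, "az": 0}, {"hand": 0.2, "dx": 0, "dy": 1, "dz": 0, "ax": 0, "ay": 0, "az": 0}, {"hand": 0.2, "dx": 0, "dy": 0.5, "dz": 0, "ax": 0, "ay": 0, "az": 0}]'

```text
time_s: 6.13
position: [0.5924, -0.3394, 0.0198]
tool_rot: [[-1.0, -0.002, -0.001], [0.001, 0.002, -1.0], [0.002, -1.0, -0.002]]
ft_force: [0.7, -0.6, -0.8]
grip_width: 0.0348
```

Call:
jog_arm --rows '[{"hand": 0.2, "dx": 0, "dy": 0.1, "dz": 0, "ax": 0, "ay": 0, "az": 0}, {"hand": 0.2, "dx": 0, "dy": 0.1, "dz": 0, "ax": 0, "ay": 0, "az": 0}, {"hand": 0.2, "dx": 0, "dy": 0.1, "dz": 0, "ax": 0, "ay": 0, "az": 0}, {"hand": 0.2, "dx": 0, "dy": 0, "dz": 0, "ax": 0, "ay": 0, "az": 0}, {"hand": 0.2, "dx": 0, "dy": 0, "dz": 0, "ax": 0, "ay": 0, "az": 0}]'

```text
time_s: 6.55
position: [0.593, -0.341, 0.0191]
tool_rot: [[-1.0, 0.001, -0.002], [0.002, -0.001, -1.0], [-0.001, -1.0, 0.001]]
ft_force: [-0.3, 0.1, -0.8]
grip_width: 0.0348
```

Call:
jog_arm --rows '[{"hand": 0.2, "dx": 0, "dy": 0.1, "dz": 0, "ax": 0, "ay": 0, "az": 0}, {"hand": 0.2, "dx": 0, "dy": 0.1, "dz": 0, "ax": 0, "ay": 0, "az": 0}, {"hand": 0.2, "dx": 0, "dy": 0.1, "dz": 0, "ax": 0, "ay": 0, "az": 0}, {"hand": 0.2, "dx": 0, "dy": 0, "dz": 0, "ax": 0, "ay": 0, "az": 0}, {"hand": 0.2, "dx": 0, "dy": 0, "dz": 0, "ax": 0, "ay": 0, "az": 0}]'

```text
time_s: 6.97
position: [0.5927, -0.3408, 0.0152]
tool_rot: [[-1.0, -0.0, -0.002], [0.002, 0.0, -1.0], [0.0, -1.0, -0.0]]
ft_force: [0.3, 0.3, -0.6]
grip_width: 0.0348
```

Call:
jog_arm --rows '[{"hand": 0.2, "dx": 0, "dy": 0.05, "dz": 0, "ax": 0, "ay": 0, "az": 0}, {"hand": 0.2, "dx": 0, "dy": 0.05, "dz": 0, "ax": 0, "ay": 0, "az": 0}, {"hand": 0.2, "dx": 0, "dy": 0, "dz": 0, "ax": 0, "ay": 0, "az": 0}, {"hand": 0.2, "dx": 0, "dy": 0, "dz": 0, "ax": 0, "ay": 0, "az": 0}, {"hand": 0.2, "dx": 0, "dy": 0, "dz": 0, "ax": 0, "ay": 0, "az": 0}]'

```text
time_s: 7.38
position: [0.5928, -0.3409, 0.0149]
tool_rot: [[-1.0, 0.0, -0.002], [0.002, -0.0, -1.0], [-0.0, -1.0, 0.0]]
ft_force: [-1.7, 1.4, 5.6]
grip_width: 0.0349
```

There is contact (5.6 N). Open up and look.

Call:
jog_arm --rows '[{"hand": 0.42, "dx": 0, "dy": 0, "dz": 0, "ax": 0, "ay": 0, "az": 0}, {"hand": 0.46, "dx": 0, "dy": 0, "dz": 0, "ax": 0, "ay": 0, "az": 0}, {"hand": 0.55, "dx": 0, "dy": 0, "dz": 0, "ax": 0, "ay": 0, "az": 0}, {"hand": 0.7, "dx": 0, "dy": 0, "dz": 0, "ax": 0, "ay": 0, "az": 0}, {"hand": 0.8, "dx": 0, "dy": 0, "dz": 0, "ax": 0, "ay": 0, "az": 0}]'

```text
time_s: 7.8
position: [0.5927, -0.3408, 0.014]
tool_rot: [[-1.0, -0.0, -0.002], [0.002, 0.0, -1.0], [0.0, -1.0, -0.0]]
ft_force: [-1.2, -0.1, -0.1]
grip_width: 0.0678
```

Call:
jog_arm --rows '[{"hand": 0.8, "dx": 0, "dy": 0, "dz": 0, "ax": 0, "ay": 0, "az": 0}, {"hand": 0.8, "dx": 0, "dy": 0, "dz": 0, "ax": 0, "ay": 0, "az": 0}, {"hand": 0.8, "dx": 0, "dy": -1, "dz": 0, "ax": 0, "ay": 0, "az": 0}, {"hand": 1, "dx": 0, "dy": -2, "dz": 0, "ax": 0, "ay": 0, "az": 0}, {"hand": 1, "dx": 0, "dy": -3, "dz": 0, "ax": 0, "ay": 0, "az": 0}]'

```text
time_s: 8.22
position: [0.5918, -0.3401, 0.0733]
tool_rot: [[-1.0, -0.004, -0.002], [0.002, 0.003, -1.0], [0.004, -1.0, -0.003]]
ft_force: [-0.5, 0.3, -0.3]
grip_width: 0.0855
```

Call:
jog_arm --rows '[{"hand": 1, "dx": 0, "dy": -3.5, "dz": 0, "ax": 0, "ay": 0, "az": 0}, {"hand": 1, "dx": 0, "dy": -3.5, "dz": 0, "ax": 0, "ay": 0, "az": 0}, {"hand": 1, "dx": 0, "dy": -3.5, "dz": 0, "ax": 0, "ay": 0, "az": 0}, {"hand": 1, "dx": 0, "dy": -3.5, "dz": 0, "ax": 0, "ay": 0, "az": 0}, {"hand": 1, "dx": 0, "dy": -1.5, "dz": 0, "ax": 0, "ay": 0, "az": 0}]'

```text
time_s: 8.63
position: [0.5934, -0.3412, 0.2359]
tool_rot: [[-1.0, 0.006, -0.002], [0.002, -0.005, -1.0], [-0.006, -1.0, 0.005]]
ft_force: [0.6, -0.2, 0.1]
grip_width: 0.0855
```

```bash
python3 snap.py 3
```

```text
(no output)
```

View pics/side3.png

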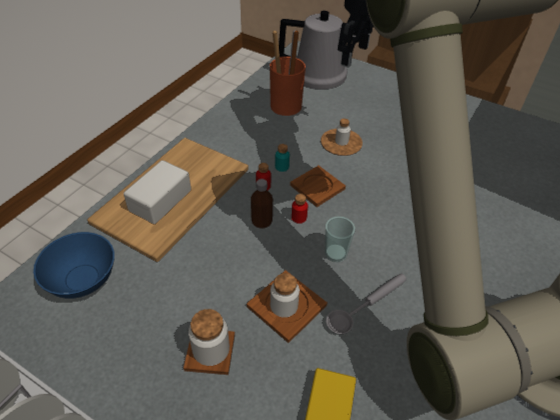

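The small jar stands upright on the mat at (343,132). Now to the medium jar: X -12.8 cm, Y +51.3 cm.

Call:
jog_arm --rows '[{"hand": 1, "dx": 0.8, "dy": 0, "dz": -3.2, "ax": 0, "ay": 0, "az": 0}, {"hand": 1, "dx": 0.8, "dy": 0, "dz": -3.2, "ax": 0, "ay": 0, "az": 0}, {"hand": 1, "dx": 0.8, "dy": 0, "dz": -3.2, "ax": 0, "ay": 0, "az": 0}, {"hand": 1, "dx": 0.8, "dy": 0, "dz": -3.2, "ax": 0, "ay": 0, "az": 0}, {"hand": 1, "dx": 0.8, "dy": 0, "dz": -3.2, "ax": 0, "ay": 0, "az": 0}]'

```text
time_s: 9.15
position: [0.5519, -0.1791, 0.2283]
tool_rot: [[-1.0, -0.002, -0.002], [0.002, 0.001, -1.0], [0.002, -1.0, -0.001]]
ft_force: [1.2, 0.5, 0.4]
grip_width: 0.0852
```

Call:
jog_arm --rows '[{"hand": 1, "dx": 0.8, "dy": 0, "dz": -3.2, "ax": 0, "ay": 0, "az": 0}, {"hand": 1, "dx": 0.8, "dy": 0, "dz": -3.2, "ax": 0, "ay": 0, "az": 0}, {"hand": 1, "dx": 0.8, "dy": 0, "dz": -3.2, "ax": 0, "ay": 0, "az": 0}, {"hand": 1, "dx": 0.8, "dy": 0, "dz": -3.2, "ax": 0, "ay": 0, "az": 0}, {"hand": 1, "dx": 0.8, "dy": 0, "dz": -3.2, "ax": 0, "ay": 0, "az": 0}]'

```text
time_s: 9.57
position: [0.512, -0.0191, 0.2285]
tool_rot: [[-1.0, -0.002, -0.002], [0.002, 0.001, -1.0], [0.002, -1.0, -0.001]]
ft_force: [0.7, -0.4, -0.2]
grip_width: 0.0854
```

Call:
jog_arm --rows '[{"hand": 1, "dx": 0.8, "dy": 0, "dz": -3.2, "ax": 0, "ay": 0, "az": 0}, {"hand": 1, "dx": 0.8, "dy": 0, "dz": -3.2, "ax": 0, "ay": 0, "az": 0}, {"hand": 1, "dx": 0.8, "dy": 0, "dz": -3.2, "ax": 0, "ay": 0, "az": 0}, {"hand": 1, "dx": 0.8, "dy": 0, "dz": -3.2, "ax": 0, "ay": 0, "az": 0}, {"hand": 1, "dx": 0.8, "dy": 0, "dz": -3.2, "ax": 0, "ay": 0, "az": 0}]'

```text
time_s: 9.98
position: [0.4723, 0.1408, 0.2286]
tool_rot: [[-1.0, -0.002, -0.002], [0.002, -0.0, -1.0], [0.002, -1.0, 0.0]]
ft_force: [-0.1, -0.7, 0.6]
grip_width: 0.0854
```

Call:
jog_arm --rows '[{"hand": 1, "dx": 0.8, "dy": 0, "dz": -3.2, "ax": 0, "ay": 0, "az": 0}, {"hand": 1, "dx": 0, "dy": 0, "dz": 0, "ax": 0, "ay": 0, "az": 0}, {"hand": 1, "dx": 0, "dy": 0, "dz": 0, "ax": 0, "ay": 0, "az": 0}, {"hand": 1, "dx": 0, "dy": 0, "dz": 0, "ax": 0, "ay": 0, "az": 0}, {"hand": 1, "dx": 0, "dy": 0, "dz": 0, "ax": 0, "ay": 0, "az": 0}]'

```text
time_s: 10.4
position: [0.4657, 0.1705, 0.2289]
tool_rot: [[-1.0, -0.001, -0.003], [0.003, -0.0, -1.0], [0.001, -1.0, 0.0]]
ft_force: [-1.0, 0.1, 0.0]
grip_width: 0.0855
```

Call:
jog_arm --rows '[{"hand": 1, "dx": 0.07, "dy": 2, "dz": -0.15, "ax": 0, "ay": 0, "az": 0}, {"hand": 1, "dx": 0, "dy": 3, "dz": 0, "ax": 0, "ay": 0, "az": 0}, {"hand": 1, "dx": 0, "dy": 3, "dz": 0, "ax": 0, "ay": 0, "az": 0}, {"hand": 1, "dx": 0, "dy": 2, "dz": 0, "ax": 0, "ay": 0, "az": 0}, {"hand": 1, "dx": 0, "dy": 1, "dz": 0, "ax": 0, "ay": 0, "az": 0}]'

```text
time_s: 10.82
position: [0.464, 0.1715, 0.1166]
tool_rot: [[-1.0, -0.004, -0.004], [0.004, -0.001, -1.0], [0.004, -1.0, 0.001]]
ft_force: [0.2, -0.2, 0.0]
grip_width: 0.0858
```

```bash
python3 snap.py 4; python3 -c "
from h import *
i=cv2.imread('pics/side4.png')[200:350,200:400];cv2.imwrite('pics/c4.png',cv2.resize(i,(800,600)))"
```

```text
(no output)
```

View pics/c4.png

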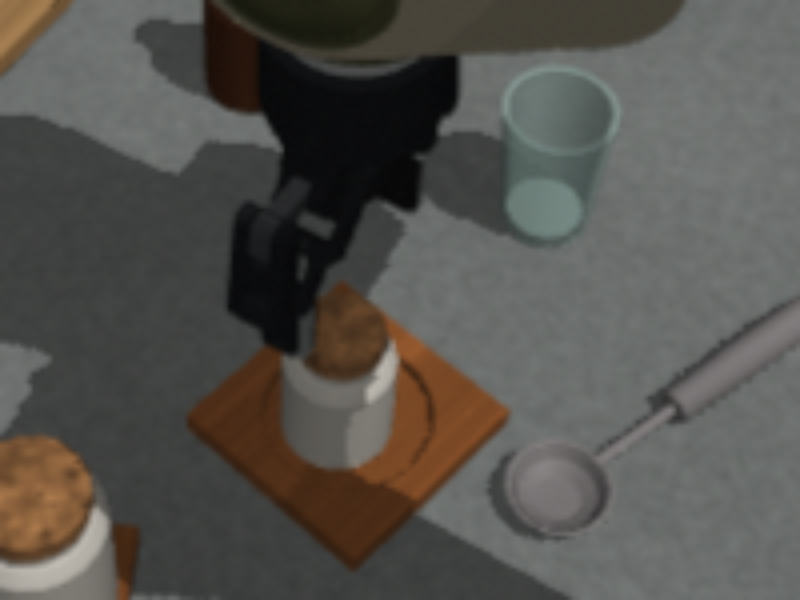

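The gripper straddles the medium jar's cork, with one finger on each side. Descending to grasp.

Call:
jog_arm --rows '[{"hand": 1, "dx": -0.1, "dy": 2, "dz": 0, "ax": 0, "ay": 0, "az": 0}, {"hand": 1, "dx": 0, "dy": 2.5, "dz": 0, "ax": 0, "ay": 0, "az": 0}, {"hand": 1, "dx": 0, "dy": 2.5, "dz": 0, "ax": 0, "ay": 0, "az": 0}, {"hand": 1, "dx": 0, "dy": 2, "dz": 0, "ax": 0, "ay": 0, "az": 0}, {"hand": 1, "dx": 0, "dy": 0.7, "dz": 0, "ax": 0, "ay": 0, "az": 0}]'

```text
time_s: 11.33
position: [0.4656, 0.1721, 0.0209]
tool_rot: [[-1.0, -0.002, -0.003], [0.003, -0.0, -1.0], [0.002, -1.0, 0.0]]
ft_force: [-0.4, 0.0, -0.5]
grip_width: 0.0858
```

Call:
jog_arm --rows '[{"hand": 1, "dx": 0, "dy": 0, "dz": 0, "ax": 0, "ay": 0, "az": 0}, {"hand": 1, "dx": 0, "dy": 0, "dz": 0, "ax": 0, "ay": 0, "az": 0}, {"hand": 0.8, "dx": 0, "dy": 0, "dz": 0, "ax": 0, "ay": 0, "az": 0}, {"hand": 0.75, "dx": 0, "dy": 0, "dz": 0, "ax": 0, "ay": 0, "az": 0}, {"hand": 0.7, "dx": 0, "dy": 0, "dz": 0, "ax": 0, "ay": 0, "az": 0}]' --newtons 25

```text
time_s: 11.75
position: [0.4664, 0.1729, 0.0233]
tool_rot: [[-1.0, 0.002, -0.002], [0.002, 0.0, -1.0], [-0.002, -1.0, -0.0]]
ft_force: [-0.5, -1.0, 0.2]
grip_width: 0.0598
```

Call:
jog_arm --rows '[{"hand": 0.65, "dx": 0, "dy": 0, "dz": 0, "ax": 0, "ay": 0, "az": 0}, {"hand": 0.6, "dx": 0, "dy": 0, "dz": 0, "ax": 0, "ay": 0, "az": 0}, {"hand": 0.55, "dx": 0, "dy": 0, "dz": 0, "ax": 0, "ay": 0, "az": 0}, {"hand": 0.4, "dx": 0, "dy": 0, "dz": 0, "ax": 0, "ay": 0, "az": 0}, {"hand": 0.4, "dx": 0, "dy": 0, "dz": 0, "ax": 0, "ay": 0, "az": 0}]'

```text
time_s: 12.17
position: [0.4664, 0.1726, 0.0233]
tool_rot: [[-1.0, 0.002, -0.001], [0.001, -0.001, -1.0], [-0.002, -1.0, 0.001]]
ft_force: [-1.4, -4.4, 8.7]
grip_width: 0.0534
```

Call:
jog_arm --rows '[{"hand": 0.4, "dx": 0, "dy": 0, "dz": 0, "ax": 0, "ay": 0, "az": 0}, {"hand": 0.4, "dx": 0, "dy": 0, "dz": 0, "ax": 0, "ay": 0, "az": 0}, {"hand": 0.4, "dx": 0, "dy": 0, "dz": 0, "ax": 0, "ay": 0, "az": 0}, {"hand": 0.4, "dx": 0, "dy": 0, "dz": 0, "ax": 0, "ay": 0, "az": 0}, {"hand": 0.4, "dx": 0, "dy": 0, "dz": 0, "ax": 0, "ay": 0, "az": 0}]' --newtons 50

```text
time_s: 12.58
position: [0.4664, 0.1726, 0.0234]
tool_rot: [[-1.0, 0.002, -0.002], [0.002, -0.0, -1.0], [-0.002, -1.0, 0.0]]
ft_force: [-1.6, -4.3, 10.7]
grip_width: 0.0526
```

Gripped (52.6 mm against 54). The TCP sits .0174 above the foot. Lifting.

Call:
jog_arm --rows '[{"hand": 0.4, "dx": 0, "dy": -0.5, "dz": 0, "ax": 0, "ay": 0, "az": 0}, {"hand": 0.4, "dx": 0, "dy": -1.5, "dz": 0, "ax": 0, "ay": 0, "az": 0}, {"hand": 0.4, "dx": 0, "dy": -2.5, "dz": 0, "ax": 0, "ay": 0, "az": 0}, {"hand": 0.4, "dx": 0, "dy": -3, "dz": 0, "ax": 0, "ay": 0, "az": 0}, {"hand": 0.4, "dx": 0, "dy": -3, "dz": 0, "ax": 0, "ay": 0, "az": 0}]'

```text
time_s: 13.0
position: [0.4651, 0.173, 0.1282]
tool_rot: [[-1.0, -0.002, -0.002], [0.002, 0.0, -1.0], [0.002, -1.0, -0.0]]
ft_force: [0.6, 0.0, -3.1]
grip_width: 0.0526
```

Call:
jog_arm --rows '[{"hand": 0.4, "dx": 0, "dy": -3, "dz": 0, "ax": 0, "ay": 0, "az": 0}, {"hand": 0.4, "dx": 0, "dy": -2.5, "dz": 0, "ax": 0, "ay": 0, "az": 0}, {"hand": 0.4, "dx": 0, "dy": -1.5, "dz": 0, "ax": 0, "ay": 0, "az": 0}, {"hand": 0.4, "dx": -0.3, "dy": 0, "dz": 1, "ax": 0, "ay": 0, "az": 0}, {"hand": 0.4, "dx": -0.6, "dy": 0, "dz": 2, "ax": 0, "ay": 0, "az": 0}]'

```text
time_s: 13.42
position: [0.4743, 0.1435, 0.1973]
tool_rot: [[-1.0, 0.0, 0.001], [-0.001, 0.001, -1.0], [-0.0, -1.0, -0.001]]
ft_force: [-0.3, 0.3, -4.4]
grip_width: 0.0529
```

Call:
jog_arm --rows '[{"hand": 0.4, "dx": -0.9, "dy": 0, "dz": 3, "ax": 0, "ay": 0, "az": 0}, {"hand": 0.4, "dx": -0.9, "dy": 0, "dz": 3, "ax": 0, "ay": 0, "az": 0}, {"hand": 0.4, "dx": -0.9, "dy": 0, "dz": 3, "ax": 0, "ay": 0, "az": 0}, {"hand": 0.4, "dx": -0.9, "dy": 0, "dz": 3, "ax": 0, "ay": 0, "az": 0}, {"hand": 0.4, "dx": -0.9, "dy": 0, "dz": 3, "ax": 0, "ay": 0, "az": 0}]'

```text
time_s: 13.83
position: [0.5191, -0.0092, 0.1957]
tool_rot: [[-1.0, -0.003, -0.002], [0.002, 0.001, -1.0], [0.003, -1.0, -0.001]]
ft_force: [1.0, 0.4, -2.7]
grip_width: 0.0526
```

Call:
jog_arm --rows '[{"hand": 0.4, "dx": -0.9, "dy": 0, "dz": 3, "ax": 0, "ay": 0, "az": 0}, {"hand": 0.4, "dx": -0.9, "dy": 0, "dz": 3, "ax": 0, "ay": 0, "az": 0}, {"hand": 0.4, "dx": -0.9, "dy": 0, "dz": 3, "ax": 0, "ay": 0, "az": 0}, {"hand": 0.4, "dx": -0.9, "dy": 0, "dz": 3, "ax": 0, "ay": 0, "az": 0}, {"hand": 0.4, "dx": -0.6, "dy": 0, "dz": 2, "ax": 0, "ay": 0, "az": 0}]'

```text
time_s: 14.25
position: [0.5611, -0.1505, 0.1953]
tool_rot: [[-1.0, -0.003, -0.003], [0.003, 0.001, -1.0], [0.003, -1.0, -0.001]]
ft_force: [-0.4, -0.1, -2.1]
grip_width: 0.0529
```

Call:
jog_arm --rows '[{"hand": 0.4, "dx": -0.3, "dy": 0, "dz": 1, "ax": 0, "ay": 0, "az": 0}, {"hand": 0.4, "dx": 0, "dy": 0, "dz": 0, "ax": 0, "ay": 0, "az": 0}, {"hand": 0.4, "dx": 0, "dy": 0, "dz": 0, "ax": 0, "ay": 0, "az": 0}, {"hand": 0.4, "dx": 0, "dy": 0, "dz": 0, "ax": 0, "ay": 0, "az": 0}, {"hand": 0.4, "dx": 0, "dy": 0, "dz": 0, "ax": 0, "ay": 0, "az": 0}]'

```text
time_s: 14.67
position: [0.5641, -0.156, 0.1973]
tool_rot: [[-1.0, -0.0, -0.0], [0.0, 0.0, -1.0], [0.0, -1.0, -0.0]]
ft_force: [0.5, 0.0, -2.6]
grip_width: 0.0526
```

```bash
python3 snap.py 5
```

```text
(no output)
```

View pics/side5.png

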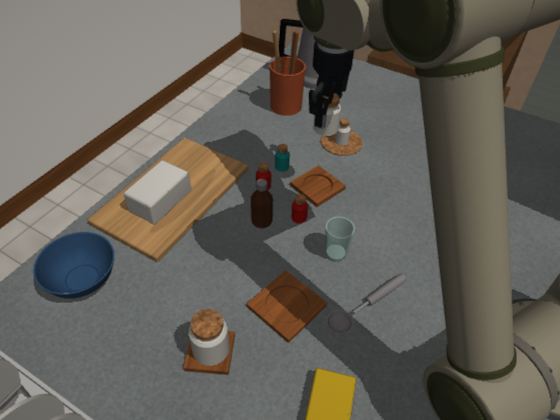

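The jar is held upright and both the medium and large stands are empty and visible in the side view. A quick re-measure of their centres:

```bash
python3 - <<'E'
from h import *
i=cv2.imread("pics/side5.png"); h=cv2.cvtColor(i,cv2.COLOR_BGR2HSV)
for k,(x0,y0,x1,y1) in(("med",(288,160,348,206)),("large",(243,268,330,340))):
    m=cv2.inRange(h[y0:y1,x0:x1],(6,100,40),(20,255,255))
    cs,_=cv2.findContours(m,cv2.RETR_EXTERNAL,cv2.CHAIN_APPROX_NONE); c=max(cs,key=cv2.contourArea)[:,0,:]+[x0,y0]
    P=np.array([plane("side",u,v,.012)[:2] for u,v in c])*1000
    print(k,[np.round(q,1) for q in cv2.minAreaRect(P.astype(np.float32))])
E
```

```text
med [array([ 570.7, -139.5]), array([129.9, 100.8]), np.float64(71.9)]
large [array([460.5, 168.3]), array([114.4, 113.5]), np.float64(77.9)]
```

The medium stand mask in the side view is contaminated by the neighbouring red jar. The top-view result (95×96 mm) matches the given size, so I keep (.566,-.1565). Lowering.

Call:
jog_arm --rows '[{"hand": 0.4, "dx": -0.2, "dy": 2, "dz": 0.05, "ax": 0, "ay": 0, "az": 0}, {"hand": 0.4, "dx": 0, "dy": 3, "dz": 0, "ax": 0, "ay": 0, "az": 0}, {"hand": 0.4, "dx": 0, "dy": 3, "dz": 0, "ax": 0, "ay": 0, "az": 0}, {"hand": 0.4, "dx": 0, "dy": 2, "dz": 0, "ax": 0, "ay": 0, "az": 0}, {"hand": 0.4, "dx": 0, "dy": 1, "dz": 0, "ax": 0, "ay": 0, "az": 0}]'

```text
time_s: 15.18
position: [0.5652, -0.1566, 0.0847]
tool_rot: [[-1.0, -0.004, -0.001], [0.001, 0.002, -1.0], [0.004, -1.0, -0.002]]
ft_force: [-1.3, 0.9, -4.2]
grip_width: 0.0527
```

Call:
jog_arm --rows '[{"hand": 0.4, "dx": 0, "dy": 2, "dz": 0, "ax": 0, "ay": 0, "az": 0}, {"hand": 0.4, "dx": 0, "dy": 1.5, "dz": 0, "ax": 0, "ay": 0, "az": 0}, {"hand": 0.4, "dx": 0, "dy": 1, "dz": 0, "ax": 0, "ay": 0, "az": 0}, {"hand": 0.4, "dx": 0, "dy": 0, "dz": 0, "ax": 0, "ay": 0, "az": 0}, {"hand": 0.4, "dx": 0, "dy": 0, "dz": 0, "ax": 0, "ay": 0, "az": 0}]'

```text
time_s: 15.6
position: [0.5667, -0.1577, 0.0429]
tool_rot: [[-1.0, 0.001, -0.001], [0.001, -0.0, -1.0], [-0.001, -1.0, 0.0]]
ft_force: [0.0, -0.4, -3.2]
grip_width: 0.0528
```

```bash
python3 snap.py 6; python3 -c "
from h import *
i=cv2.imread('pics/side6.png')[110:230,240:400];cv2.imwrite('pics/c6.png',cv2.resize(i,(800,600)))"
```

```text
(no output)
```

View pics/c6.png

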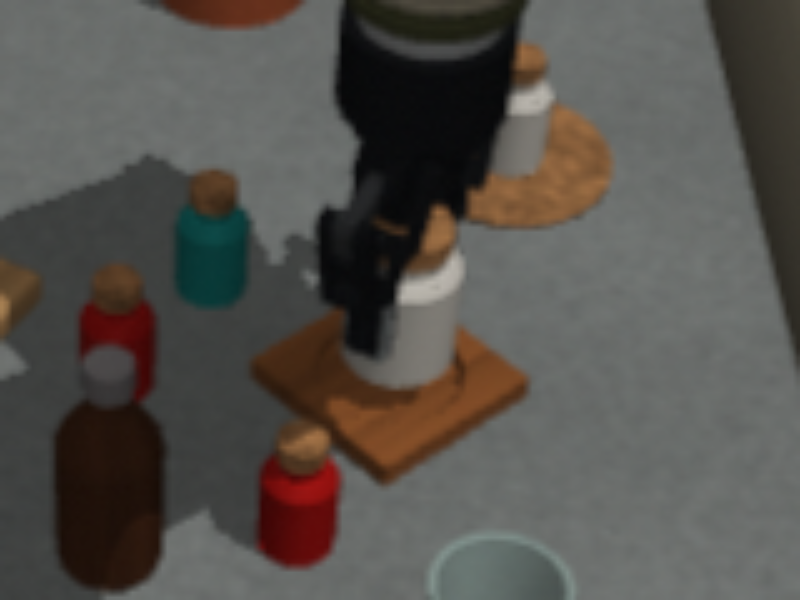

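The jar hangs centred about 2 cm above the medium recess. Lowering to the floor in small steps.

Call:
jog_arm --rows '[{"hand": 0.4, "dx": 0, "dy": 0.8, "dz": -0.1, "ax": 0, "ay": 0, "az": 0}, {"hand": 0.4, "dx": 0, "dy": 0.4, "dz": 0, "ax": 0, "ay": 0, "az": 0}, {"hand": 0.4, "dx": 0, "dy": 0.2, "dz": 0, "ax": 0, "ay": 0, "az": 0}, {"hand": 0.4, "dx": 0, "dy": 0.1, "dz": 0, "ax": 0, "ay": 0, "az": 0}, {"hand": 0.4, "dx": 0, "dy": 0.1, "dz": 0, "ax": 0, "ay": 0, "az": 0}]'

```text
time_s: 16.12
position: [0.5664, -0.1568, 0.0262]
tool_rot: [[-1.0, -0.0, -0.002], [0.002, 0.0, -1.0], [0.0, -1.0, -0.0]]
ft_force: [-0.5, -0.2, -3.0]
grip_width: 0.0527
```

Call:
jog_arm --rows '[{"hand": 0.4, "dx": 0, "dy": 0.1, "dz": 0, "ax": 0, "ay": 0, "az": 0}, {"hand": 0.4, "dx": 0, "dy": 0.1, "dz": 0, "ax": 0, "ay": 0, "az": 0}, {"hand": 0.4, "dx": 0, "dy": 0.1, "dz": 0, "ax": 0, "ay": 0, "az": 0}, {"hand": 0.4, "dx": 0, "dy": 0, "dz": 0, "ax": 0, "ay": 0, "az": 0}, {"hand": 0.4, "dx": 0, "dy": 0, "dz": 0, "ax": 0, "ay": 0, "az": 0}]'

```text
time_s: 16.53
position: [0.5664, -0.1568, 0.0235]
tool_rot: [[-1.0, 0.0, -0.002], [0.002, -0.0, -1.0], [-0.0, -1.0, 0.0]]
ft_force: [-0.7, 0.4, 0.8]
grip_width: 0.0528
```

Call:
jog_arm --rows '[{"hand": 0.4, "dx": 0, "dy": 0.04, "dz": 0, "ax": 0, "ay": 0, "az": 0}, {"hand": 0.4, "dx": 0, "dy": 0, "dz": 0, "ax": 0, "ay": 0, "az": 0}, {"hand": 0.62, "dx": 0, "dy": 0, "dz": 0, "ax": 0, "ay": 0, "az": 0}, {"hand": 0.66, "dx": 0, "dy": 0, "dz": 0, "ax": 0, "ay": 0, "az": 0}, {"hand": 0.75, "dx": 0, "dy": 0, "dz": 0, "ax": 0, "ay": 0, "az": 0}]'

```text
time_s: 16.95
position: [0.5666, -0.1569, 0.023]
tool_rot: [[-1.0, 0.001, -0.002], [0.002, -0.0, -1.0], [-0.001, -1.0, 0.0]]
ft_force: [-0.0, -0.2, -0.1]
grip_width: 0.0638
```

Call:
jog_arm --rows '[{"hand": 1, "dx": 0, "dy": 0, "dz": 0, "ax": 0, "ay": 0, "az": 0}, {"hand": 1, "dx": 0, "dy": 0, "dz": 0, "ax": 0, "ay": 0, "az": 0}, {"hand": 1, "dx": 0, "dy": 0, "dz": 0, "ax": 0, "ay": 0, "az": 0}, {"hand": 1, "dx": 0, "dy": -1, "dz": 0, "ax": 0, "ay": 0, "az": 0}, {"hand": 1, "dx": 0, "dy": -2, "dz": 0, "ax": 0, "ay": 0, "az": 0}]'

```text
time_s: 17.37
position: [0.5653, -0.1563, 0.0519]
tool_rot: [[-1.0, -0.004, -0.002], [0.002, 0.002, -1.0], [0.004, -1.0, -0.002]]
ft_force: [-0.7, 0.1, 0.3]
grip_width: 0.0852
```

Call:
jog_arm --rows '[{"hand": 1, "dx": 0, "dy": -3.5, "dz": 0, "ax": 0, "ay": 0, "az": 0}, {"hand": 1, "dx": 0, "dy": -3.5, "dz": 0, "ax": 0, "ay": 0, "az": 0}, {"hand": 1, "dx": 0, "dy": -3.5, "dz": 0, "ax": 0, "ay": 0, "az": 0}, {"hand": 1, "dx": 0, "dy": -3.5, "dz": 0, "ax": 0, "ay": 0, "az": 0}, {"hand": 1, "dx": 0, "dy": -3.5, "dz": 0, "ax": 0, "ay": 0, "az": 0}]'

```text
time_s: 17.78
position: [0.5659, -0.1565, 0.2307]
tool_rot: [[-1.0, 0.001, -0.002], [0.002, -0.0, -1.0], [-0.001, -1.0, 0.0]]
ft_force: [1.2, 0.9, -0.0]
grip_width: 0.0851
```

```bash
python3 snap.py 7; python3 -c "
from h import *
i=cv2.imread('pics/side7.png')[110:230,240:400];cv2.imwrite('pics/c7.png',cv2.resize(i,(800,600)))"
```

```text
(no output)
```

View pics/c7.png

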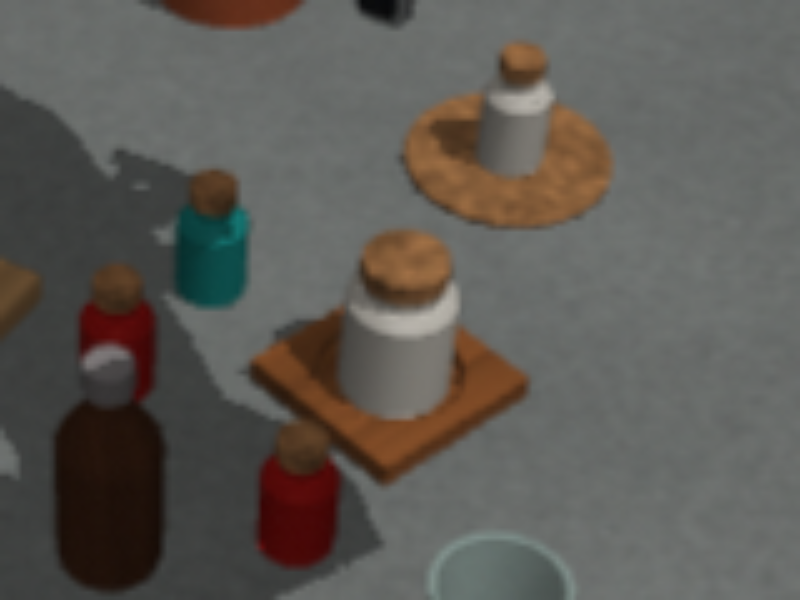

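The medium jar is seated inside the medium recess. Now to the large jar: X -3.9, Y +47.7 cm.

Call:
jog_arm --rows '[{"hand": 1, "dx": 0.26, "dy": 0, "dz": -3.18, "ax": 0, "ay": 0, "az": 0}, {"hand": 1, "dx": 0.26, "dy": 0, "dz": -3.18, "ax": 0, "ay": 0, "az": 0}, {"hand": 1, "dx": 0.26, "dy": 0, "dz": -3.18, "ax": 0, "ay": 0, "az": 0}, {"hand": 1, "dx": 0.26, "dy": 0, "dz": -3.18, "ax": 0, "ay": 0, "az": 0}, {"hand": 1, "dx": 0.26, "dy": 0, "dz": -3.18, "ax": 0, "ay": 0, "az": 0}]'

```text
time_s: 18.3
position: [0.553, 0.0037, 0.228]
tool_rot: [[-1.0, -0.0, -0.002], [0.002, 0.0, -1.0], [0.0, -1.0, -0.0]]
ft_force: [1.0, -0.3, 0.6]
grip_width: 0.0856
```

Call:
jog_arm --rows '[{"hand": 1, "dx": 0.26, "dy": 0, "dz": -3.18, "ax": 0, "ay": 0, "az": 0}, {"hand": 1, "dx": 0.26, "dy": 0, "dz": -3.18, "ax": 0, "ay": 0, "az": 0}, {"hand": 1, "dx": 0.26, "dy": 0, "dz": -3.18, "ax": 0, "ay": 0, "az": 0}, {"hand": 1, "dx": 0.26, "dy": 0, "dz": -3.18, "ax": 0, "ay": 0, "az": 0}, {"hand": 1, "dx": 0.26, "dy": 0, "dz": -3.18, "ax": 0, "ay": 0, "az": 0}]'

```text
time_s: 18.72
position: [0.5402, 0.1628, 0.228]
tool_rot: [[-1.0, -0.0, -0.002], [0.002, 0.0, -1.0], [0.0, -1.0, -0.0]]
ft_force: [0.9, 0.1, 0.0]
grip_width: 0.0853
```

Call:
jog_arm --rows '[{"hand": 1, "dx": 0.26, "dy": 0, "dz": -3.18, "ax": 0, "ay": 0, "az": 0}, {"hand": 1, "dx": 0.26, "dy": 0, "dz": -3.18, "ax": 0, "ay": 0, "az": 0}, {"hand": 1, "dx": 0.26, "dy": 0, "dz": -3.18, "ax": 0, "ay": 0, "az": 0}, {"hand": 1, "dx": 0.26, "dy": 0, "dz": -3.18, "ax": 0, "ay": 0, "az": 0}, {"hand": 1, "dx": 0.26, "dy": 0, "dz": -3.18, "ax": 0, "ay": 0, "az": 0}]'

```text
time_s: 19.13
position: [0.5275, 0.3218, 0.228]
tool_rot: [[-1.0, -0.0, -0.002], [0.002, -0.0, -1.0], [0.0, -1.0, 0.0]]
ft_force: [0.9, -0.4, -0.1]
grip_width: 0.0854
```

Call:
jog_arm --rows '[{"hand": 1, "dx": 0, "dy": 0, "dz": 0, "ax": 0, "ay": 0, "az": 0}, {"hand": 1, "dx": 0, "dy": 0, "dz": 0, "ax": 0, "ay": 0, "az": 0}, {"hand": 1, "dx": 0, "dy": 0, "dz": 0, "ax": 0, "ay": 0, "az": 0}, {"hand": 1, "dx": 0, "dy": 0, "dz": 0, "ax": 0, "ay": 0, "az": 0}, {"hand": 1, "dx": 0, "dy": 0, "dz": 0, "ax": 0, "ay": 0, "az": 0}]'

```text
time_s: 19.55
position: [0.5285, 0.3192, 0.2281]
tool_rot: [[-1.0, 0.0, -0.003], [0.003, -0.0, -1.0], [-0.0, -1.0, 0.0]]
ft_force: [0.2, 0.6, 0.0]
grip_width: 0.0852
```

Call:
jog_arm --rows '[{"hand": 1, "dx": 0.1, "dy": 2, "dz": -0.05, "ax": 0, "ay": 0, "az": 0}, {"hand": 1, "dx": 0, "dy": 3, "dz": 0, "ax": 0, "ay": 0, "az": 0}, {"hand": 1, "dx": 0, "dy": 3, "dz": 0, "ax": 0, "ay": 0, "az": 0}, {"hand": 1, "dx": 0, "dy": 2, "dz": 0, "ax": 0, "ay": 0, "az": 0}, {"hand": 1, "dx": 0, "dy": 0, "dz": 0, "ax": 0, "ay": 0, "az": 0}]'

```text
time_s: 19.97
position: [0.5256, 0.3192, 0.1238]
tool_rot: [[-1.0, -0.007, -0.003], [0.003, -0.003, -1.0], [0.007, -1.0, 0.003]]
ft_force: [-0.8, -0.7, -0.2]
grip_width: 0.0852
```

```bash
python3 snap.py 8; python3 -c "
from h import *
i=cv2.imread('pics/side8.png')[240:390,130:330];cv2.imwrite('pics/c8.png',cv2.resize(i,(800,600)))"
```

```text
(no output)
```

View pics/c8.png

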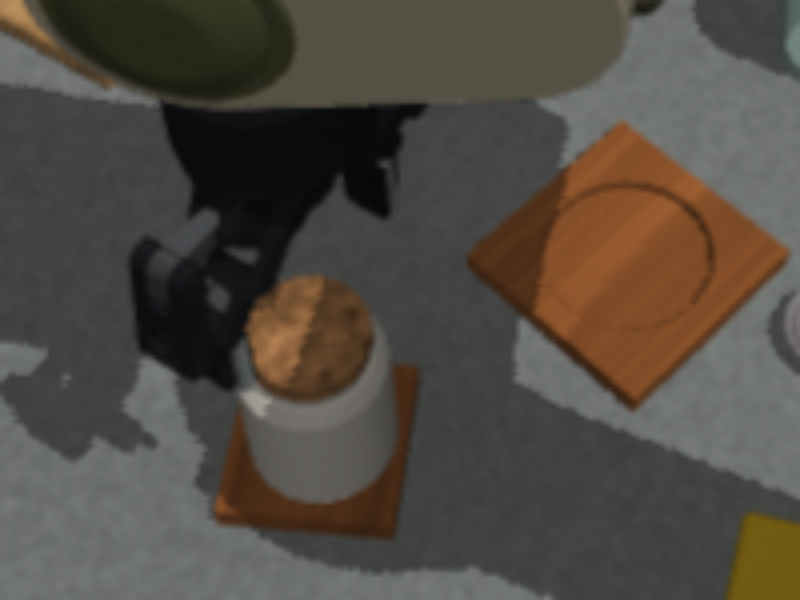

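The fingers straddle the cork, and the position is within about 2 mm against 9 mm of clearance per side. Descend, watching the force.

Call:
jog_arm --rows '[{"hand": 1, "dx": -0.05, "dy": 1, "dz": -0.1, "ax": 0, "ay": 0, "az": 0}, {"hand": 1, "dx": 0, "dy": 1, "dz": 0, "ax": 0, "ay": 0, "az": 0}, {"hand": 1, "dx": 0, "dy": 1, "dz": 0, "ax": 0, "ay": 0, "az": 0}, {"hand": 1, "dx": 0, "dy": 1, "dz": 0, "ax": 0, "ay": 0, "az": 0}, {"hand": 1, "dx": 0, "dy": 0.5, "dz": 0, "ax": 0, "ay": 0, "az": 0}]'

```text
time_s: 20.48
position: [0.5271, 0.3216, 0.0812]
tool_rot: [[-1.0, -0.002, -0.002], [0.002, -0.001, -1.0], [0.002, -1.0, 0.001]]
ft_force: [0.0, 0.3, -0.1]
grip_width: 0.0853
```

Call:
jog_arm --rows '[{"hand": 1, "dx": 0, "dy": 0.5, "dz": 0, "ax": 0, "ay": 0, "az": 0}, {"hand": 1, "dx": 0, "dy": 0, "dz": 0, "ax": 0, "ay": 0, "az": 0}, {"hand": 1, "dx": 0, "dy": 0, "dz": 0, "ax": 0, "ay": 0, "az": 0}, {"hand": 1, "dx": 0, "dy": 0, "dz": 0, "ax": 0, "ay": 0, "az": 0}, {"hand": 1, "dx": 0, "dy": 0, "dz": 0, "ax": 0, "ay": 0, "az": 0}]'

```text
time_s: 20.9
position: [0.5279, 0.3219, 0.0784]
tool_rot: [[-1.0, 0.001, -0.002], [0.002, 0.0, -1.0], [-0.001, -1.0, -0.0]]
ft_force: [0.6, -0.2, 0.2]
grip_width: 0.0856
```

Call:
jog_arm --rows '[{"hand": 1, "dx": 0.05, "dy": 0.8, "dz": 0.15, "ax": 0, "ay": 0, "az": 0}, {"hand": 1, "dx": 0, "dy": 0.8, "dz": 0, "ax": 0, "ay": 0, "az": 0}, {"hand": 1, "dx": 0, "dy": 0.8, "dz": 0, "ax": 0, "ay": 0, "az": 0}, {"hand": 1, "dx": 0, "dy": 0.8, "dz": 0, "ax": 0, "ay": 0, "az": 0}, {"hand": 1, "dx": 0, "dy": 0.8, "dz": 0, "ax": 0, "ay": 0, "az": 0}]'

```text
time_s: 21.32
position: [0.527, 0.3202, 0.0367]
tool_rot: [[-1.0, -0.001, -0.002], [0.002, -0.0, -1.0], [0.001, -1.0, 0.0]]
ft_force: [0.1, -0.7, 0.8]
grip_width: 0.0854
```

Call:
jog_arm --rows '[{"hand": 1, "dx": 0, "dy": 0, "dz": 0, "ax": 0, "ay": 0, "az": 0}, {"hand": 1, "dx": 0, "dy": 0, "dz": 0, "ax": 0, "ay": 0, "az": 0}, {"hand": 0.9, "dx": 0, "dy": 0, "dz": 0, "ax": 0, "ay": 0, "az": 0}, {"hand": 0.85, "dx": 0, "dy": 0, "dz": 0, "ax": 0, "ay": 0, "az": 0}, {"hand": 0.8, "dx": 0, "dy": 0, "dz": 0, "ax": 0, "ay": 0, "az": 0}]' --newtons 25

```text
time_s: 21.73
position: [0.5274, 0.3204, 0.0384]
tool_rot: [[-1.0, 0.001, -0.002], [0.002, 0.0, -1.0], [-0.001, -1.0, -0.0]]
ft_force: [0.3, -0.9, 1.3]
grip_width: 0.0681
```

Call:
jog_arm --rows '[{"hand": 0.75, "dx": 0, "dy": 0, "dz": 0, "ax": 0, "ay": 0, "az": 0}, {"hand": 0.7, "dx": 0, "dy": 0, "dz": 0, "ax": 0, "ay": 0, "az": 0}, {"hand": 0.6, "dx": 0, "dy": 0, "dz": 0, "ax": 0, "ay": 0, "az": 0}, {"hand": 0.5, "dx": 0, "dy": 0, "dz": 0, "ax": 0, "ay": 0, "az": 0}, {"hand": 0.5, "dx": 0, "dy": 0, "dz": 0, "ax": 0, "ay": 0, "az": 0}]'

```text
time_s: 22.15
position: [0.5274, 0.3201, 0.0387]
tool_rot: [[-1.0, 0.001, -0.002], [0.002, -0.0, -1.0], [-0.001, -1.0, 0.0]]
ft_force: [-0.7, -3.6, 5.5]
grip_width: 0.0653
```

Call:
jog_arm --rows '[{"hand": 0.5, "dx": 0, "dy": 0, "dz": 0, "ax": 0, "ay": 0, "az": 0}, {"hand": 0.5, "dx": 0, "dy": 0, "dz": 0, "ax": 0, "ay": 0, "az": 0}, {"hand": 0.5, "dx": 0, "dy": 0, "dz": 0, "ax": 0, "ay": 0, "az": 0}, {"hand": 0.5, "dx": 0, "dy": 0, "dz": 0, "ax": 0, "ay": 0, "az": 0}, {"hand": 0.5, "dx": 0, "dy": 0, "dz": 0, "ax": 0, "ay": 0, "az": 0}]' --newtons 60

```text
time_s: 22.57
position: [0.5274, 0.3201, 0.039]
tool_rot: [[-1.0, 0.001, -0.002], [0.002, -0.0, -1.0], [-0.001, -1.0, 0.0]]
ft_force: [-1.6, -4.0, 7.3]
grip_width: 0.0646
```

Gripped at 65 mm, with the TCP .027 above the foot. Lift 7 cm and move X -6.6, Y -15.3 cm.

Call:
jog_arm --rows '[{"hand": 0.5, "dx": 0, "dy": -0.5, "dz": 0, "ax": 0, "ay": 0, "az": 0}, {"hand": 0.5, "dx": 0, "dy": -1.5, "dz": 0, "ax": 0, "ay": 0, "az": 0}, {"hand": 0.5, "dx": 0, "dy": -2, "dz": 0, "ax": 0, "ay": 0, "az": 0}, {"hand": 0.5, "dx": 0, "dy": -2, "dz": 0, "ax": 0, "ay": 0, "az": 0}, {"hand": 0.5, "dx": 0, "dy": -1, "dz": 0, "ax": 0, "ay": 0, "az": 0}]'

```text
time_s: 22.98
position: [0.5275, 0.3206, 0.1097]
tool_rot: [[-1.0, 0.002, -0.002], [0.002, 0.001, -1.0], [-0.002, -1.0, -0.001]]
ft_force: [-0.1, 0.1, -4.7]
grip_width: 0.0647
```

Call:
jog_arm --rows '[{"hand": 0.5, "dx": 0.4, "dy": 0, "dz": 1, "ax": 0, "ay": 0, "az": 0}, {"hand": 0.5, "dx": 0.9, "dy": 0, "dz": 2, "ax": 0, "ay": 0, "az": 0}, {"hand": 0.5, "dx": 1, "dy": 0, "dz": 2.3, "ax": 0, "ay": 0, "az": 0}, {"hand": 0.5, "dx": 1, "dy": 0, "dz": 2.3, "ax": 0, "ay": 0, "az": 0}, {"hand": 0.5, "dx": 1, "dy": 0, "dz": 2.3, "ax": 0, "ay": 0, "az": 0}]'

```text
time_s: 23.4
position: [0.4829, 0.2205, 0.1072]
tool_rot: [[-1.0, -0.001, -0.001], [0.001, -0.0, -1.0], [0.001, -1.0, 0.0]]
ft_force: [0.4, -0.5, -5.5]
grip_width: 0.0647
```

Call:
jog_arm --rows '[{"hand": 0.5, "dx": 1, "dy": 0, "dz": 2.3, "ax": 0, "ay": 0, "az": 0}, {"hand": 0.5, "dx": 0.9, "dy": 0, "dz": 2, "ax": 0, "ay": 0, "az": 0}, {"hand": 0.5, "dx": 0.4, "dy": 0, "dz": 1.1, "ax": 0, "ay": 0, "az": 0}, {"hand": 0.5, "dx": 0, "dy": 0, "dz": 0, "ax": 0, "ay": 0, "az": 0}, {"hand": 0.5, "dx": 0, "dy": 0, "dz": 0, "ax": 0, "ay": 0, "az": 0}]'

```text
time_s: 23.82
position: [0.4612, 0.1675, 0.1079]
tool_rot: [[-1.0, 0.0, -0.003], [0.003, 0.0, -1.0], [-0.0, -1.0, -0.0]]
ft_force: [0.3, -0.2, -5.3]
grip_width: 0.0646
```

```bash
python3 snap.py 9; python3 -c "
from h import *
i=cv2.imread('pics/side9.png')[230:380,160:360];cv2.imwrite('pics/c9.png',cv2.resize(i,(800,600)))"
```

```text
(no output)
```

View pics/c9.png

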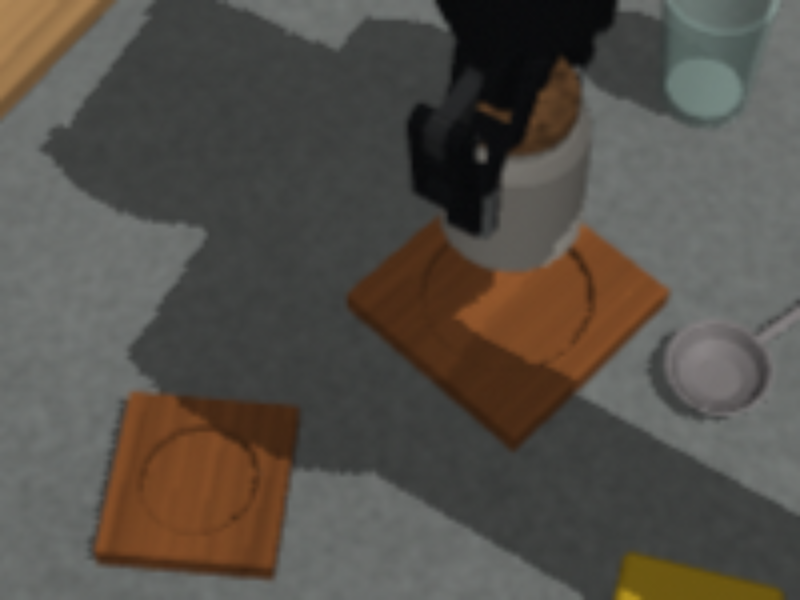

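The large jar hangs upright over the large recess, and the small stand is now clear. Lowering.

Call:
jog_arm --rows '[{"hand": 0.5, "dx": 0, "dy": 1, "dz": 0, "ax": 0, "ay": 0, "az": 0}, {"hand": 0.5, "dx": 0, "dy": 2, "dz": 0, "ax": 0, "ay": 0, "az": 0}, {"hand": 0.5, "dx": 0, "dy": 2, "dz": 0, "ax": 0, "ay": 0, "az": 0}, {"hand": 0.5, "dx": 0, "dy": 1, "dz": 0, "ax": 0, "ay": 0, "az": 0}, {"hand": 0.5, "dx": 0, "dy": 0.5, "dz": 0, "ax": 0, "ay": 0, "az": 0}]'

```text
time_s: 24.33
position: [0.4606, 0.1682, 0.0413]
tool_rot: [[-1.0, -0.002, -0.001], [0.001, -0.0, -1.0], [0.002, -1.0, 0.0]]
ft_force: [-0.2, 0.3, -5.3]
grip_width: 0.0647
```

Call:
jog_arm --rows '[{"hand": 0.5, "dx": 0, "dy": 0.3, "dz": 0, "ax": 0, "ay": 0, "az": 0}, {"hand": 0.5, "dx": 0, "dy": 0.2, "dz": 0, "ax": 0, "ay": 0, "az": 0}, {"hand": 0.5, "dx": 0, "dy": 0.1, "dz": 0, "ax": 0, "ay": 0, "az": 0}, {"hand": 0.5, "dx": 0, "dy": 0, "dz": 0, "ax": 0, "ay": 0, "az": 0}, {"hand": 0.5, "dx": 0, "dy": 0, "dz": 0, "ax": 0, "ay": 0, "az": 0}]'

```text
time_s: 24.75
position: [0.4612, 0.1675, 0.0374]
tool_rot: [[-1.0, 0.001, -0.002], [0.002, 0.0, -1.0], [-0.001, -1.0, -0.0]]
ft_force: [0.6, 0.7, -4.3]
grip_width: 0.0646
```

Call:
jog_arm --rows '[{"hand": 0.5, "dx": 0, "dy": 0.1, "dz": 0, "ax": 0, "ay": 0, "az": 0}, {"hand": 0.5, "dx": 0, "dy": 0.1, "dz": 0, "ax": 0, "ay": 0, "az": 0}, {"hand": 0.5, "dx": 0, "dy": 0.1, "dz": 0, "ax": 0, "ay": 0, "az": 0}, {"hand": 0.5, "dx": 0, "dy": 0.1, "dz": 0, "ax": 0, "ay": 0, "az": 0}, {"hand": 0.5, "dx": 0, "dy": 0, "dz": 0, "ax": 0, "ay": 0, "az": 0}]'

```text
time_s: 25.17
position: [0.4609, 0.1674, 0.033]
tool_rot: [[-1.0, 0.0, -0.002], [0.002, -0.0, -1.0], [-0.0, -1.0, 0.0]]
ft_force: [-1.1, 0.3, -2.7]
grip_width: 0.0648
```

Call:
jog_arm --rows '[{"hand": 0.5, "dx": 0, "dy": 0.05, "dz": 0, "ax": 0, "ay": 0, "az": 0}, {"hand": 0.5, "dx": 0, "dy": 0, "dz": 0, "ax": 0, "ay": 0, "az": 0}, {"hand": 0.5, "dx": 0, "dy": 0, "dz": 0, "ax": 0, "ay": 0, "az": 0}, {"hand": 0.5, "dx": 0, "dy": 0, "dz": 0, "ax": 0, "ay": 0, "az": 0}, {"hand": 0.5, "dx": 0, "dy": 0, "dz": 0, "ax": 0, "ay": 0, "az": 0}]'

```text
time_s: 25.58
position: [0.4609, 0.1674, 0.033]
tool_rot: [[-1.0, 0.001, -0.002], [0.002, -0.0, -1.0], [-0.001, -1.0, 0.0]]
ft_force: [-2.3, -0.5, 6.0]
grip_width: 0.0644
```

The jar is on the floor at the expected height (.033), with contact force. Release.

Call:
jog_arm --rows '[{"hand": 0.77, "dx": 0, "dy": 0, "dz": 0, "ax": 0, "ay": 0, "az": 0}, {"hand": 0.8, "dx": 0, "dy": 0, "dz": 0, "ax": 0, "ay": 0, "az": 0}, {"hand": 0.85, "dx": 0, "dy": 0, "dz": 0, "ax": 0, "ay": 0, "az": 0}, {"hand": 1, "dx": 0, "dy": 0, "dz": 0, "ax": 0, "ay": 0, "az": 0}, {"hand": 1, "dx": 0, "dy": 0, "dz": 0, "ax": 0, "ay": 0, "az": 0}]'

```text
time_s: 26.0
position: [0.4611, 0.1674, 0.0325]
tool_rot: [[-1.0, 0.0, -0.002], [0.002, 0.0, -1.0], [-0.0, -1.0, -0.0]]
ft_force: [0.2, -0.6, -0.3]
grip_width: 0.0854
```

Call:
jog_arm --rows '[{"hand": 1, "dx": 0, "dy": 0, "dz": 0, "ax": 0, "ay": 0, "az": 0}, {"hand": 1, "dx": 0, "dy": 0, "dz": 0, "ax": 0, "ay": 0, "az": 0}, {"hand": 1, "dx": 0, "dy": 0, "dz": 0, "ax": 0, "ay": 0, "az": 0}, {"hand": 1, "dx": 0, "dy": -1, "dz": 0, "ax": 0, "ay": 0, "az": 0}, {"hand": 1, "dx": 0, "dy": -1.5, "dz": 0, "ax": 0, "ay": 0, "az": 0}]'

```text
time_s: 26.42
position: [0.4602, 0.1673, 0.0568]
tool_rot: [[-1.0, -0.003, -0.002], [0.002, -0.0, -1.0], [0.003, -1.0, 0.0]]
ft_force: [-0.1, -1.0, -0.3]
grip_width: 0.0854
```

Call:
jog_arm --rows '[{"hand": 1, "dx": 0, "dy": -3, "dz": 0, "ax": 0, "ay": 0, "az": 0}, {"hand": 1, "dx": 0, "dy": -3.5, "dz": 0, "ax": 0, "ay": 0, "az": 0}, {"hand": 1, "dx": 0, "dy": -3.5, "dz": 0, "ax": 0, "ay": 0, "az": 0}, {"hand": 1, "dx": 0, "dy": -3.5, "dz": 0, "ax": 0, "ay": 0, "az": 0}, {"hand": 1, "dx": 0, "dy": -3.5, "dz": 0, "ax": 0, "ay": 0, "az": 0}]'

```text
time_s: 26.83
position: [0.4604, 0.1674, 0.2293]
tool_rot: [[-1.0, 0.0, -0.002], [0.002, 0.0, -1.0], [-0.0, -1.0, -0.0]]
ft_force: [0.5, 1.0, 1.1]
grip_width: 0.0851
```

```bash
python3 snap.py 10; python3 - <<'E'
from h import *
i=cv2.imread("pics/side10.png"); h=cv2.cvtColor(i,cv2.COLOR_BGR2HSV)
for n,z,(x0,y0,x1,y1),f in(("small stand",.012,(178,322,240,375),0),("small jar cork",.068,(335,117,352,127),1)):
    m=cv2.inRange(h[y0:y1,x0:x1],(6,80,40),(22,255,255))
    cs,_=cv2.findContours(m,cv2.RETR_EXTERNAL,cv2.CHAIN_APPROX_NONE); c=max(cs,key=cv2.contourArea)[:,0,:]+[x0,y0]
    P=np.array([plane("side",u,v,z)[:2] for u,v in c])*1000
    print(n,[np.round(q,1) for q in cv2.minAreaRect(P.astype(np.float32))])
cv2.imwrite('pics/c10.png',cv2.resize(i[100:400,140:440],(600,600)))
E
```

```text
small stand [array([528.7, 323.2]), array([80.1, 83.2]), np.float64(26.5)]Traceback (most recent call last):
  File "<stdin>", line 5, in <module>
ValueError: max() iterable argument is empty
```

View pics/side10.png

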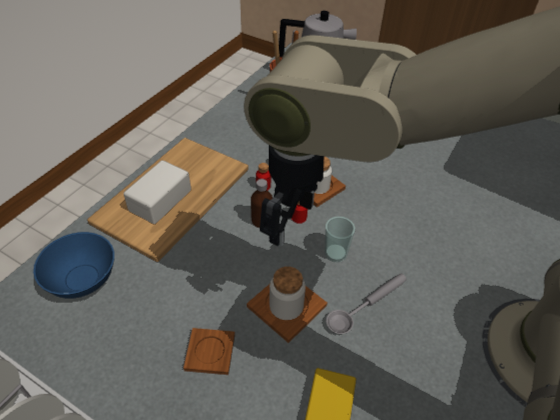

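The large jar sits in the large stand at (288,290). The small stand centre, corrected for the visible side face, is (.5275,.3215). Back to the small jar at (.593,-.341): X +13.2, Y -50.8 cm.

Call:
jog_arm --rows '[{"hand": 1, "dx": -0.83, "dy": 0, "dz": 3.18, "ax": 0, "ay": 0, "az": 0}, {"hand": 1, "dx": -0.83, "dy": 0, "dz": 3.18, "ax": 0, "ay": 0, "az": 0}, {"hand": 1, "dx": -0.83, "dy": 0, "dz": 3.18, "ax": 0, "ay": 0, "az": 0}, {"hand": 1, "dx": -0.83, "dy": 0, "dz": 3.18, "ax": 0, "ay": 0, "az": 0}, {"hand": 1, "dx": -0.83, "dy": 0, "dz": 3.18, "ax": 0, "ay": 0, "az": 0}]'

```text
time_s: 27.35
position: [0.502, 0.0069, 0.2268]
tool_rot: [[-1.0, -0.001, -0.002], [0.002, 0.0, -1.0], [0.001, -1.0, -0.0]]
ft_force: [0.7, 1.2, -0.1]
grip_width: 0.0852
```

Call:
jog_arm --rows '[{"hand": 1, "dx": -0.83, "dy": 0, "dz": 3.18, "ax": 0, "ay": 0, "az": 0}, {"hand": 1, "dx": -0.83, "dy": 0, "dz": 3.18, "ax": 0, "ay": 0, "az": 0}, {"hand": 1, "dx": -0.83, "dy": 0, "dz": 3.18, "ax": 0, "ay": 0, "az": 0}, {"hand": 1, "dx": -0.83, "dy": 0, "dz": 3.18, "ax": 0, "ay": 0, "az": 0}, {"hand": 1, "dx": -0.83, "dy": 0, "dz": 3.18, "ax": 0, "ay": 0, "az": 0}]'

```text
time_s: 27.77
position: [0.5433, -0.1523, 0.2267]
tool_rot: [[-1.0, -0.001, -0.002], [0.002, 0.001, -1.0], [0.001, -1.0, -0.001]]
ft_force: [0.0, 0.7, 0.5]
grip_width: 0.0856
```

Call:
jog_arm --rows '[{"hand": 1, "dx": -0.83, "dy": 0, "dz": 3.18, "ax": 0, "ay": 0, "az": 0}, {"hand": 1, "dx": -0.83, "dy": 0, "dz": 3.18, "ax": 0, "ay": 0, "az": 0}, {"hand": 1, "dx": -0.83, "dy": 0, "dz": 3.18, "ax": 0, "ay": 0, "az": 0}, {"hand": 1, "dx": -0.83, "dy": 0, "dz": 3.18, "ax": 0, "ay": 0, "az": 0}, {"hand": 1, "dx": -0.83, "dy": 0, "dz": 3.18, "ax": 0, "ay": 0, "az": 0}]'

```text
time_s: 28.18
position: [0.5846, -0.3113, 0.2264]
tool_rot: [[-1.0, -0.001, -0.002], [0.002, 0.001, -1.0], [0.001, -1.0, -0.001]]
ft_force: [0.1, 0.2, -0.0]
grip_width: 0.0854
```

Call:
jog_arm --rows '[{"hand": 1, "dx": -0.83, "dy": 0, "dz": 3.18, "ax": 0, "ay": 0, "az": 0}, {"hand": 1, "dx": 0, "dy": 0, "dz": 0, "ax": 0, "ay": 0, "az": 0}, {"hand": 1, "dx": 0, "dy": 0, "dz": 0, "ax": 0, "ay": 0, "az": 0}, {"hand": 1, "dx": 0, "dy": 0, "dz": 0, "ax": 0, "ay": 0, "az": 0}, {"hand": 1, "dx": 0, "dy": 0, "dz": 0, "ax": 0, "ay": 0, "az": 0}]'

```text
time_s: 28.6
position: [0.5928, -0.3405, 0.2274]
tool_rot: [[-1.0, -0.0, -0.001], [0.001, 0.0, -1.0], [0.0, -1.0, -0.0]]
ft_force: [0.4, 0.2, -0.3]
grip_width: 0.0855
```

Call:
jog_arm --rows '[{"hand": 1, "dx": 0, "dy": 2, "dz": 0, "ax": 0, "ay": 0, "az": 0}, {"hand": 1, "dx": 0, "dy": 3, "dz": 0, "ax": 0, "ay": 0, "az": 0}, {"hand": 1, "dx": 0, "dy": 3, "dz": 0, "ax": 0, "ay": 0, "az": 0}, {"hand": 1, "dx": 0, "dy": 3, "dz": 0, "ax": 0, "ay": 0, "az": 0}, {"hand": 1, "dx": 0, "dy": 1.5, "dz": 0, "ax": 0, "ay": 0, "az": 0}]'

```text
time_s: 29.02
position: [0.5918, -0.3394, 0.0991]
tool_rot: [[-1.0, -0.004, -0.0], [0.0, 0.003, -1.0], [0.004, -1.0, -0.003]]
ft_force: [0.0, 0.1, -0.4]
grip_width: 0.0857
```

Call:
jog_arm --rows '[{"hand": 1, "dx": 0, "dy": 2.5, "dz": 0, "ax": 0, "ay": 0, "az": 0}, {"hand": 1, "dx": 0, "dy": 2.5, "dz": 0, "ax": 0, "ay": 0, "az": 0}, {"hand": 1, "dx": 0, "dy": 2, "dz": 0, "ax": 0, "ay": 0, "az": 0}, {"hand": 1, "dx": 0, "dy": 1, "dz": 0, "ax": 0, "ay": 0, "az": 0}, {"hand": 1, "dx": 0, "dy": 0, "dz": 0, "ax": 0, "ay": 0, "az": 0}]'

```text
time_s: 29.43
position: [0.5922, -0.3401, 0.0206]
tool_rot: [[-1.0, -0.003, -0.001], [0.001, 0.002, -1.0], [0.003, -1.0, -0.002]]
ft_force: [-0.0, 0.7, 0.5]
grip_width: 0.0853
```

Call:
jog_arm --rows '[{"hand": 1, "dx": 0, "dy": 0.3, "dz": 0, "ax": 0, "ay": 0, "az": 0}, {"hand": 1, "dx": 0, "dy": 0, "dz": 0, "ax": 0, "ay": 0, "az": 0}, {"hand": 0.7, "dx": 0, "dy": 0, "dz": 0, "ax": 0, "ay": 0, "az": 0}, {"hand": 0.5, "dx": 0, "dy": 0, "dz": 0, "ax": 0, "ay": 0, "az": 0}, {"hand": 0.5, "dx": 0, "dy": 0, "dz": 0, "ax": 0, "ay": 0, "az": 0}]'

```text
time_s: 29.85
position: [0.5931, -0.3418, 0.0203]
tool_rot: [[-1.0, 0.001, -0.002], [0.002, -0.001, -1.0], [-0.001, -1.0, 0.001]]
ft_force: [-1.1, 0.9, 0.6]
grip_width: 0.0518
```

Call:
jog_arm --rows '[{"hand": 0.45, "dx": 0, "dy": 0, "dz": 0, "ax": 0, "ay": 0, "az": 0}, {"hand": 0.4, "dx": 0, "dy": 0, "dz": 0, "ax": 0, "ay": 0, "az": 0}, {"hand": 0.35, "dx": 0, "dy": 0, "dz": 0, "ax": 0, "ay": 0, "az": 0}, {"hand": 0.3, "dx": 0, "dy": 0, "dz": 0, "ax": 0, "ay": 0, "az": 0}, {"hand": 0.2, "dx": 0, "dy": 0, "dz": 0, "ax": 0, "ay": 0, "az": 0}]' --newtons 25

```text
time_s: 30.27
position: [0.593, -0.3418, 0.02]
tool_rot: [[-1.0, 0.001, -0.002], [0.002, -0.001, -1.0], [-0.001, -1.0, 0.001]]
ft_force: [-1.6, 0.5, 5.7]
grip_width: 0.0348
```

Call:
jog_arm --rows '[{"hand": 0.2, "dx": 0, "dy": 0, "dz": 0, "ax": 0, "ay": 0, "az": 0}, {"hand": 0.2, "dx": 0, "dy": 0, "dz": 0, "ax": 0, "ay": 0, "az": 0}, {"hand": 0.2, "dx": 0, "dy": 0, "dz": 0, "ax": 0, "ay": 0, "az": 0}, {"hand": 0.2, "dx": 0, "dy": 0, "dz": 0, "ax": 0, "ay": 0, "az": 0}, {"hand": 0.2, "dx": 0, "dy": 0, "dz": 0, "ax": 0, "ay": 0, "az": 0}]' --newtons 40

```text
time_s: 30.68
position: [0.593, -0.3418, 0.0201]
tool_rot: [[-1.0, 0.001, -0.002], [0.002, -0.001, -1.0], [-0.001, -1.0, 0.001]]
ft_force: [-2.1, 0.2, 5.7]
grip_width: 0.0348
```

Gripped, with the TCP .0161 above the foot. Lift 18 cm, then X -6.5, Y +66.3 cm.

Call:
jog_arm --rows '[{"hand": 0.2, "dx": 0, "dy": -0.5, "dz": 0, "ax": 0, "ay": 0, "az": 0}, {"hand": 0.2, "dx": 0, "dy": -1.5, "dz": 0, "ax": 0, "ay": 0, "az": 0}, {"hand": 0.2, "dx": 0, "dy": -2.5, "dz": 0, "ax": 0, "ay": 0, "az": 0}, {"hand": 0.2, "dx": 0, "dy": -3, "dz": 0, "ax": 0, "ay": 0, "az": 0}, {"hand": 0.2, "dx": 0, "dy": -3, "dz": 0, "ax": 0, "ay": 0, "az": 0}]'

```text
time_s: 31.1
position: [0.5925, -0.3413, 0.1249]
tool_rot: [[-1.0, -0.001, -0.002], [0.002, 0.001, -1.0], [0.001, -1.0, -0.001]]
ft_force: [-0.6, -0.4, -1.0]
grip_width: 0.0349
```

Call:
jog_arm --rows '[{"hand": 0.2, "dx": 0, "dy": -3, "dz": 0, "ax": 0, "ay": 0, "az": 0}, {"hand": 0.2, "dx": 0, "dy": -3, "dz": 0, "ax": 0, "ay": 0, "az": 0}, {"hand": 0.2, "dx": 0, "dy": -1.5, "dz": 0, "ax": 0, "ay": 0, "az": 0}, {"hand": 0.2, "dx": 0.1, "dy": 0, "dz": -1, "ax": 0, "ay": 0, "az": 0}, {"hand": 0.2, "dx": 0.2, "dy": 0, "dz": -2, "ax": 0, "ay": 0, "az": 0}]'

```text
time_s: 31.52
position: [0.5895, -0.3124, 0.1986]
tool_rot: [[-1.0, 0.0, -0.004], [0.004, -0.0, -1.0], [-0.0, -1.0, 0.0]]
ft_force: [0.3, 0.1, -2.5]
grip_width: 0.0345
```

Call:
jog_arm --rows '[{"hand": 0.2, "dx": 0.3, "dy": 0, "dz": -3, "ax": 0, "ay": 0, "az": 0}, {"hand": 0.2, "dx": 0.3, "dy": 0, "dz": -3, "ax": 0, "ay": 0, "az": 0}, {"hand": 0.2, "dx": 0.3, "dy": 0, "dz": -3, "ax": 0, "ay": 0, "az": 0}, {"hand": 0.2, "dx": 0.3, "dy": 0, "dz": -3, "ax": 0, "ay": 0, "az": 0}, {"hand": 0.2, "dx": 0.3, "dy": 0, "dz": -3, "ax": 0, "ay": 0, "az": 0}]'

```text
time_s: 31.93
position: [0.5739, -0.1592, 0.1975]
tool_rot: [[-1.0, -0.003, -0.002], [0.002, 0.002, -1.0], [0.003, -1.0, -0.002]]
ft_force: [0.6, 1.0, -1.7]
grip_width: 0.0344
```

Call:
jog_arm --rows '[{"hand": 0.2, "dx": 0.3, "dy": 0, "dz": -3, "ax": 0, "ay": 0, "az": 0}, {"hand": 0.2, "dx": 0.3, "dy": 0, "dz": -3, "ax": 0, "ay": 0, "az": 0}, {"hand": 0.2, "dx": 0.3, "dy": 0, "dz": -3, "ax": 0, "ay": 0, "az": 0}, {"hand": 0.2, "dx": 0.3, "dy": 0, "dz": -3, "ax": 0, "ay": 0, "az": 0}, {"hand": 0.2, "dx": 0.3, "dy": 0, "dz": -3, "ax": 0, "ay": 0, "az": 0}]'

```text
time_s: 32.35
position: [0.5589, -0.0094, 0.1977]
tool_rot: [[-1.0, -0.003, -0.002], [0.002, 0.001, -1.0], [0.003, -1.0, -0.001]]
ft_force: [-0.3, -0.2, -0.6]
grip_width: 0.0346
```

Call:
jog_arm --rows '[{"hand": 0.2, "dx": 0.3, "dy": 0, "dz": -3, "ax": 0, "ay": 0, "az": 0}, {"hand": 0.2, "dx": 0.3, "dy": 0, "dz": -3, "ax": 0, "ay": 0, "az": 0}, {"hand": 0.2, "dx": 0.3, "dy": 0, "dz": -3, "ax": 0, "ay": 0, "az": 0}, {"hand": 0.2, "dx": 0.3, "dy": 0, "dz": -3, "ax": 0, "ay": 0, "az": 0}, {"hand": 0.2, "dx": 0.3, "dy": 0, "dz": -3, "ax": 0, "ay": 0, "az": 0}]'

```text
time_s: 32.77
position: [0.544, 0.1404, 0.1977]
tool_rot: [[-1.0, -0.003, -0.001], [0.001, 0.0, -1.0], [0.003, -1.0, -0.0]]
ft_force: [0.3, -0.5, -2.1]
grip_width: 0.0344
```

Call:
jog_arm --rows '[{"hand": 0.2, "dx": 0.3, "dy": 0, "dz": -3, "ax": 0, "ay": 0, "az": 0}, {"hand": 0.2, "dx": 0.3, "dy": 0, "dz": -3, "ax": 0, "ay": 0, "az": 0}, {"hand": 0.2, "dx": 0.3, "dy": 0, "dz": -3, "ax": 0, "ay": 0, "az": 0}, {"hand": 0.2, "dx": 0.3, "dy": 0, "dz": -3, "ax": 0, "ay": 0, "az": 0}, {"hand": 0.2, "dx": 0.3, "dy": 0, "dz": -3, "ax": 0, "ay": 0, "az": 0}]'

```text
time_s: 33.18
position: [0.5292, 0.2901, 0.1976]
tool_rot: [[-1.0, -0.003, -0.001], [0.001, -0.001, -1.0], [0.003, -1.0, 0.001]]
ft_force: [-0.2, 0.9, -0.6]
grip_width: 0.0346
```

Call:
jog_arm --rows '[{"hand": 0.2, "dx": 0.2, "dy": 0, "dz": -2, "ax": 0, "ay": 0, "az": 0}, {"hand": 0.2, "dx": 0.1, "dy": 0, "dz": -1, "ax": 0, "ay": 0, "az": 0}, {"hand": 0.2, "dx": 0, "dy": 0, "dz": 0, "ax": 0, "ay": 0, "az": 0}, {"hand": 0.2, "dx": 0, "dy": 0, "dz": 0, "ax": 0, "ay": 0, "az": 0}, {"hand": 0.2, "dx": 0, "dy": 0, "dz": 0, "ax": 0, "ay": 0, "az": 0}]'

```text
time_s: 33.6
position: [0.528, 0.3173, 0.1989]
tool_rot: [[-1.0, -0.001, -0.003], [0.003, -0.001, -1.0], [0.001, -1.0, 0.001]]
ft_force: [0.3, 0.7, -0.5]
grip_width: 0.0347
```

Call:
jog_arm --rows '[{"hand": 0.2, "dx": 0.05, "dy": 2, "dz": -0.4, "ax": 0, "ay": 0, "az": 0}, {"hand": 0.2, "dx": 0, "dy": 3, "dz": 0, "ax": 0, "ay": 0, "az": 0}, {"hand": 0.2, "dx": 0, "dy": 3, "dz": 0, "ax": 0, "ay": 0, "az": 0}, {"hand": 0.2, "dx": 0, "dy": 3, "dz": 0, "ax": 0, "ay": 0, "az": 0}, {"hand": 0.2, "dx": 0, "dy": 2, "dz": 0, "ax": 0, "ay": 0, "az": 0}]'

```text
time_s: 34.02
position: [0.5268, 0.3206, 0.0667]
tool_rot: [[-1.0, -0.003, -0.004], [0.004, -0.001, -1.0], [0.003, -1.0, 0.001]]
ft_force: [-0.5, 0.1, -1.3]
grip_width: 0.0348
```

Call:
jog_arm --rows '[{"hand": 0.2, "dx": 0, "dy": 1, "dz": 0, "ax": 0, "ay": 0, "az": 0}, {"hand": 0.2, "dx": 0, "dy": 0.5, "dz": 0, "ax": 0, "ay": 0, "az": 0}, {"hand": 0.2, "dx": 0, "dy": 0, "dz": 0, "ax": 0, "ay": 0, "az": 0}, {"hand": 0.2, "dx": 0, "dy": 0, "dz": 0, "ax": 0, "ay": 0, "az": 0}, {"hand": 0.2, "dx": 0, "dy": 0, "dz": 0, "ax": 0, "ay": 0, "az": 0}]'

```text
time_s: 34.43
position: [0.5282, 0.3226, 0.0559]
tool_rot: [[-1.0, 0.002, -0.002], [0.002, 0.001, -1.0], [-0.002, -1.0, -0.001]]
ft_force: [0.1, 0.3, -0.6]
grip_width: 0.0344
```

```bash
python3 snap.py 11; python3 -c "
from h import *
i=cv2.imread('pics/side11.png')[255:390,140:320];cv2.imwrite('pics/c11.png',cv2.resize(i,(800,600)))"
```

```text
(no output)
```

View pics/c11.png

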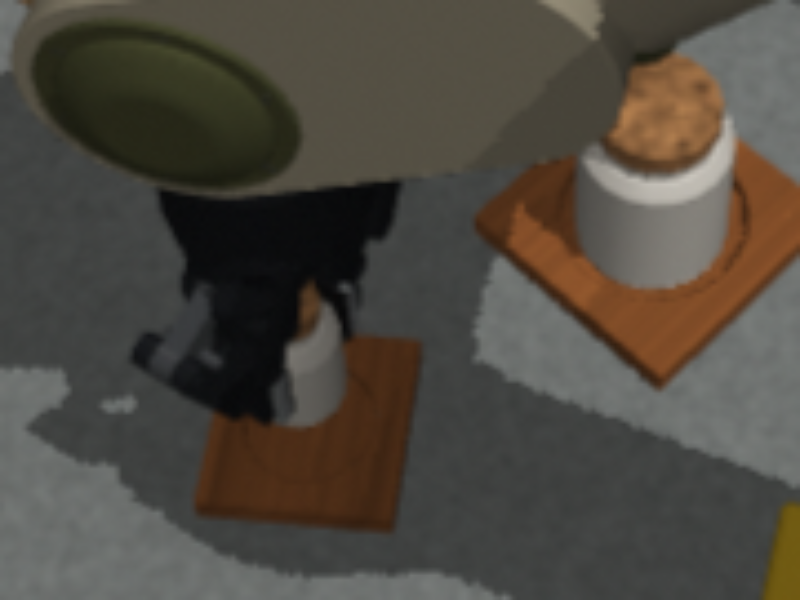

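The jar is in line above the small recess, and the large jar is seated at the right. Lowering.

Call:
jog_arm --rows '[{"hand": 0.2, "dx": 0.05, "dy": 1, "dz": 0.1, "ax": 0, "ay": 0, "az": 0}, {"hand": 0.2, "dx": 0, "dy": 1, "dz": 0, "ax": 0, "ay": 0, "az": 0}, {"hand": 0.2, "dx": 0, "dy": 0.5, "dz": 0, "ax": 0, "ay": 0, "az": 0}, {"hand": 0.2, "dx": 0, "dy": 0.2, "dz": 0, "ax": 0, "ay": 0, "az": 0}, {"hand": 0.2, "dx": 0, "dy": 0.1, "dz": 0, "ax": 0, "ay": 0, "az": 0}]'

```text
time_s: 34.95
position: [0.5267, 0.3214, 0.0256]
tool_rot: [[-1.0, -0.001, -0.002], [0.002, -0.0, -1.0], [0.001, -1.0, 0.0]]
ft_force: [0.5, 0.3, -1.9]
grip_width: 0.0345
```

Call:
jog_arm --rows '[{"hand": 0.2, "dx": 0, "dy": 0.1, "dz": 0, "ax": 0, "ay": 0, "az": 0}, {"hand": 0.2, "dx": 0, "dy": 0.1, "dz": 0, "ax": 0, "ay": 0, "az": 0}, {"hand": 0.2, "dx": 0, "dy": 0.1, "dz": 0, "ax": 0, "ay": 0, "az": 0}, {"hand": 0.2, "dx": 0, "dy": 0, "dz": 0, "ax": 0, "ay": 0, "az": 0}, {"hand": 0.2, "dx": 0, "dy": 0, "dz": 0, "ax": 0, "ay": 0, "az": 0}]'

```text
time_s: 35.37
position: [0.527, 0.3215, 0.0235]
tool_rot: [[-1.0, 0.0, -0.002], [0.002, 0.0, -1.0], [-0.0, -1.0, -0.0]]
ft_force: [-0.4, 0.9, -0.7]
grip_width: 0.0345
```

Call:
jog_arm --rows '[{"hand": 0.2, "dx": 0, "dy": 0.05, "dz": 0, "ax": 0, "ay": 0, "az": 0}, {"hand": 0.2, "dx": 0, "dy": 0.05, "dz": 0, "ax": 0, "ay": 0, "az": 0}, {"hand": 0.2, "dx": 0, "dy": 0.05, "dz": 0, "ax": 0, "ay": 0, "az": 0}, {"hand": 0.2, "dx": 0, "dy": 0, "dz": 0, "ax": 0, "ay": 0, "az": 0}, {"hand": 0.2, "dx": 0, "dy": 0, "dz": 0, "ax": 0, "ay": 0, "az": 0}]'

```text
time_s: 35.78
position: [0.527, 0.3215, 0.0221]
tool_rot: [[-1.0, 0.0, -0.002], [0.002, 0.0, -1.0], [-0.0, -1.0, -0.0]]
ft_force: [-0.8, -0.4, 0.5]
grip_width: 0.0349
```

At the expected floor height (.0221), with light contact. Settle .4 mm more, release and retreat.

Call:
jog_arm --rows '[{"hand": 0.2, "dx": 0, "dy": 0.04, "dz": 0, "ax": 0, "ay": 0, "az": 0}, {"hand": 0.2, "dx": 0, "dy": 0, "dz": 0, "ax": 0, "ay": 0, "az": 0}, {"hand": 0.42, "dx": 0, "dy": 0, "dz": 0, "ax": 0, "ay": 0, "az": 0}, {"hand": 0.46, "dx": 0, "dy": 0, "dz": 0, "ax": 0, "ay": 0, "az": 0}, {"hand": 0.55, "dx": 0, "dy": 0, "dz": 0, "ax": 0, "ay": 0, "az": 0}]'

```text
time_s: 36.2
position: [0.527, 0.3215, 0.0214]
tool_rot: [[-1.0, -0.0, -0.002], [0.002, -0.0, -1.0], [0.0, -1.0, 0.0]]
ft_force: [-0.9, -0.7, 0.1]
grip_width: 0.0464
```

Call:
jog_arm --rows '[{"hand": 0.8, "dx": 0, "dy": 0, "dz": 0, "ax": 0, "ay": 0, "az": 0}, {"hand": 0.8, "dx": 0, "dy": 0, "dz": 0, "ax": 0, "ay": 0, "az": 0}, {"hand": 0.8, "dx": 0, "dy": 0, "dz": 0, "ax": 0, "ay": 0, "az": 0}, {"hand": 1, "dx": 0, "dy": -1, "dz": 0, "ax": 0, "ay": 0, "az": 0}, {"hand": 1, "dx": 0, "dy": -2, "dz": 0, "ax": 0, "ay": 0, "az": 0}]'

```text
time_s: 36.62
position: [0.5259, 0.3211, 0.0503]
tool_rot: [[-1.0, -0.004, -0.002], [0.002, -0.002, -1.0], [0.004, -1.0, 0.002]]
ft_force: [-0.3, 0.3, 0.3]
grip_width: 0.0858
```

Call:
jog_arm --rows '[{"hand": 1, "dx": 0, "dy": -3.5, "dz": 0, "ax": 0, "ay": 0, "az": 0}, {"hand": 1, "dx": 0, "dy": -3.5, "dz": 0, "ax": 0, "ay": 0, "az": 0}, {"hand": 1, "dx": 0, "dy": -3.5, "dz": 0, "ax": 0, "ay": 0, "az": 0}, {"hand": 1, "dx": 0, "dy": -3.5, "dz": 0, "ax": 0, "ay": 0, "az": 0}, {"hand": 1, "dx": 0, "dy": -3.5, "dz": 0, "ax": 0, "ay": 0, "az": 0}]'

```text
time_s: 37.03
position: [0.5265, 0.3214, 0.2293]
tool_rot: [[-1.0, 0.001, -0.002], [0.002, 0.0, -1.0], [-0.001, -1.0, -0.0]]
ft_force: [0.8, 0.2, 0.6]
grip_width: 0.0854
```

Call:
jog_arm --rows '[{"hand": 1, "dx": 0, "dy": -3, "dz": 0, "ax": 0, "ay": 0, "az": 0}, {"hand": 1, "dx": 0, "dy": -2, "dz": 0, "ax": 0, "ay": 0, "az": 0}, {"hand": 1, "dx": 0, "dy": 0, "dz": 0, "ax": 0, "ay": 0, "az": 0}, {"hand": 1, "dx": 0, "dy": 0, "dz": 0, "ax": 0, "ay": 0, "az": 0}, {"hand": 1, "dx": 0, "dy": 0, "dz": 0, "ax": 0, "ay": 0, "az": 0}]'

```text
time_s: 37.45
position: [0.5265, 0.3213, 0.2758]
tool_rot: [[-1.0, -0.001, -0.002], [0.002, -0.001, -1.0], [0.001, -1.0, 0.001]]
ft_force: [-0.2, -0.6, -0.5]
grip_width: 0.0852
```

```bash
python3 snap.py 12
```

View pics/side12.png

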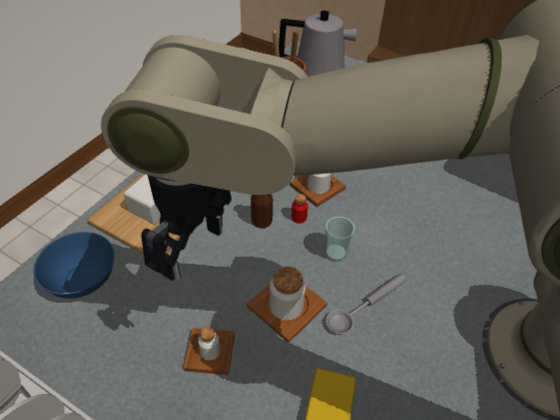

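View pics/top12.png

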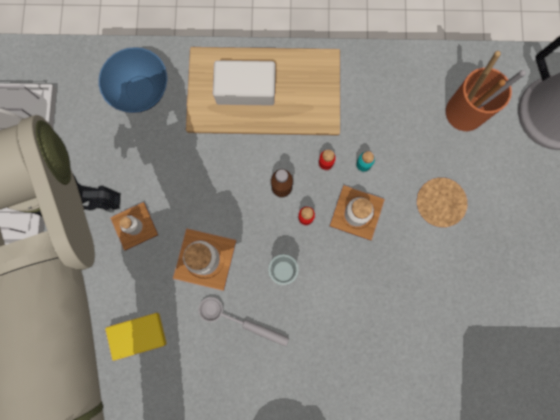

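Both views show the jars upright in their own stands: small at top (131,225), large at (200,258), medium at (360,209). The mat is empty, and the glass (284,269) and mill (283,180) have not moved. One numeric check, then hand in.

```bash
python3 - <<'E'
from h import *
a=cv2.imread("pics/top0.png");b=cv2.imread("pics/top12.png")
for k,(x0,y0,x1,y1) in(("glass",(266,252,302,288)),("mill",(268,165,298,199))):
    r=cv2.matchTemplate(cv2.cvtColor(b,6)[y0-8:y1+8,x0-8:x1+8],cv2.cvtColor(a,6)[y0:y1,x0:x1],cv2.TM_CCOEFF_NORMED);print(k,np.subtract(cv2.minMaxLoc(r)[3],8),cv2.minMaxLoc(r)[1])
t=[cv2.resize(b[y-30:y+30,x-30:x+30],(266,266),interpolation=cv2.INTER_CUBIC) for x,y in((133,225),(205,258),(358,211))]
cv2.imwrite("pics/c12.png",np.hstack(t))
E
```

```text
glass [0 0] 0.7336398363113403
mill [0 0] 0.9997082948684692
```

View pics/c12.png

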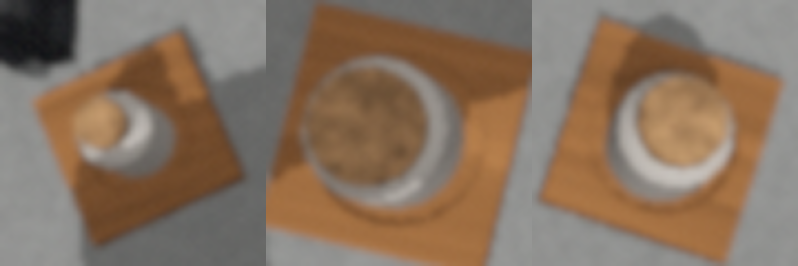

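The crops show each jar within its recess. The glass and mill have shifted by 0 px. The glass matches less well (0.73), probably because the shadows on it have changed.

```bash
python3 -c "
from rig import job; print(job.close_job())"
```

```text
the job is handed in; nothing more can be done
None
```

All three jars are upright in the recesses of their own stands. I parked the small jar on the mat, moved the medium jar to the medium stand and the large jar to the large stand. Then I moved the small jar from the mat to the small stand. The job was handed in at about 37.5 s of the 112 s allowed, with the gripper open and about 18 cm clear above the jars.

**Checks that passed:**
- Each jar was let go with light contact at the recess-floor height I had worked out. The highest wrist force I saw was about 12 N.
- The last two views show the jars upright inside their recesses and the mat empty.
- The glass and mill show no shift in the top view.

**Checks that disagreed:**
- The side-view outline of the medium stand was spoiled by the red jar next to it, so I used the top-view measurement instead.
- The glass matched its first picture less well (0.73, against 0.9997 for the mill). It showed no shift, so the likely cause is changed shadow.

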